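# Put the two loose lens filters away in the filter rack

### The job

Put the two loose lens filters, lying on the small blue pucks, away in the rack: the thick dark one in the tall bottom slot, the slim amber one in the empty top slot. Slide each in and push it past the spring catch until it is fully home against the stops, without forcing it. Do not let a filter fall on the bench, and leave the green filter and the other things on the bench as they are.

Things in the scene. Friction and masses are not known exactly. Their poses are not given: they have to be found in the camera images.
- thick_filter: Round screw-in lens filter, a flat disc 60 mm across and 10 mm thick, grey ring with a thin bright line round its middle, near-black glass (a variable grey filter), about 45 g. Origin: centre of its underside; z up through the disc. It lies loose on a puck, its underside 25 mm above the bench; it fits only the tall bottom slot.
- slim_filter: Round screw-in lens filter, a flat disc 60 mm across and 6 mm thick, brass ring, amber glass, about 28 g. Origin: centre of its underside; z up through the disc. It lies loose on the other puck, its underside 25 mm above the bench; it belongs in the top slot.
- green_filter: Round screw-in lens filter, a flat disc 60 mm across and 6 mm thick, black ring, green glass. Origin: centre of its underside; z up through the disc. It is already home in the middle slot of the rack and must stay there.
- puck_a: Round work puck, blue with a black rubber top, 44 mm across, 25 mm high, fixed to the bench, under the thick filter. Origin: centre of its underside. The filter overhangs it by 8 mm all round.
- puck_b: Another such puck, the same size, under the slim filter.
- rack: Filter rack screwed to the bench, 71 mm wide, 68 mm high, with three open-fronted horizontal slots one above the other under a clear top plate; the shelves are 3 mm thick. Origin: at bench level under the seats; x points into the slots (open front to back), y left, z up. Blue side walls, 63 mm apart inside, begin at x = -13 mm; so does the top plate; in front only a 40 mm wide tongue of each shelf reaches out to x = -28 mm.
- tall_catch (a point): Spring catch of the tall bottom slot, 10 mm in front of the seat, half way up: from each side wall a sprung round nose stands 3.1 mm into the slot. They touch a filter when its centre is 20 mm in front of the seat; a push of about 3 to 6 N spreads them 1.6 mm each, and they snap in behind its widest part once it has passed.
- top_catch (a point): Spring catch of the top slot, 10 mm in front of the seat, half way up: from each side wall a sprung round nose stands 3.1 mm into the slot. They touch a filter when its centre is 20 mm in front of the seat; a push of about 3 to 6 N spreads them 1.6 mm each, and they snap in behind its widest part once it has passed.
- tall_seat (a point): Seat in the tall bottom slot of the rack: the point on the shelf, 28 mm above the bench, under the centre of a filter that is fully home. Axes as the rack's: x the way in, y left, z up. The slot opening is 13 mm high. Two steel posts at the back stop the filter here; its rim then stands 2 mm in front of the tongues. Pressing a filter on the rack with over 40 N is forcing it.
- mid_seat (a point): Seat in the middle slot (green filter) of the rack: the point on the shelf, 44 mm above the bench, under the centre of a filter that is fully home. Axes as the rack's: x the way in, y left, z up. The slot opening is 9 mm high. Two steel posts at the back stop the filter here; its rim then stands 2 mm in front of the tongues. Pressing a filter on the rack with over 40 N is forcing it.
- top_seat (a point): Seat in the top slot of the rack: the point on the shelf, 56 mm above the bench, under the centre of a filter that is fully home. Axes as the rack's: x the way in, y left, z up. The slot opening is 9 mm high. Two steel posts at the back stop the filter here; its rim then stands 2 mm in front of the tongues. Pressing a filter on the rack with over 40 N is forcing it.
- tall_mouth (a point): Middle of the tall bottom slot's opening: on the line of the tongues' front edges (28 mm in front of the seat), half way up the opening (34.5 mm above the bench). Beside the tongue, up to the side walls 15 mm farther in, there is room to hold a filter by its rim. A filter let go before its centre is over the tongue tips and may jam.
- top_mouth (a point): Middle of the top slot's opening: on the line of the tongues' front edges (28 mm in front of the seat), half way up the opening (60.5 mm above the bench). Beside the tongue, up to the side walls 15 mm farther in, there is room to hold a filter by its rim. A filter let go before its centre is over the tongue tips and may jam.
- lens: Black camera lens standing upright, 72 mm across and 92 mm high. Origin: centre of its underside. A bystander: leave it where it is.
- driver: Screwdriver lying flat, 180 mm long. Origin: underside, middle of the length. A bystander: leave it where it is.
- spool: Small spool of copper wire standing on its flange, 52 mm across and 40 mm high. Origin: centre of its underside. A bystander: leave it where it is.
Mind the look-alikes: they are no part of the job. Of the things like the slim_filter, leave any that is pink; of the rest the smaller one is meant.

How it is judged (in metres and radians):
At the end, for the whole second after the job is handed in: Each filter lies at rest on its own shelf, the thick one in the tall bottom slot, the amber one in the top slot and the green one still in the middle slot: centre within 2 mm of the seat along the slot and 3 mm across it, underside within 2 mm of the shelf height, level within 0.05 rad (x of thick_filter in the frame of tall_seat between -0.002 and 0.002 m and y of thick_filter in the frame of tall_seat between -0.003 and 0.003 m and z of thick_filter in the frame of tall_seat between -0.002 and 0.002 m and angle between each of thick_filter, slim_filter, green_filter's own z axis and vertical below 0.05 rad and linear speed of each of thick_filter, slim_filter, green_filter below 0.02 m/s and x of slim_filter in the frame of top_seat between -0.002 and 0.002 m and y of slim_filter in the frame of top_seat between -0.003 and 0.003 m and z of slim_filter in the frame of top_seat between -0.002 and 0.002 m and x of green_filter in the frame of mid_seat between -0.002 and 0.002 m and y of green_filter in the frame of mid_seat between -0.003 and 0.003 m and z of green_filter in the frame of mid_seat between -0.002 and 0.002 m); the robot touches nothing.
It fails at once if a loose filter falls on the bench (height (world z) of any of thick_filter, slim_filter below 0.012 m).
It fails at once if a filter is forced: pressed on the rack with more than 40 N (contact force between any of thick_filter, slim_filter, green_filter and rack above 40 N).
It fails at once if the green filter is dislodged (more than 5 mm) (distance of green_filter from where it was at the start of the episode above 0.005 m).
It fails at once if the lens, screwdriver or spool is moved more than 20 mm (distance of any of lens, driver, spool from where it was at the start of the episode above 0.02 m).
It also fails if it takes over 72 s, if anything falls off the work surface, if the arm or the gripper's body presses on something with over 40 N, if the wrist force passes 120 N, or if a joint passes its speed limit or range.

### The arm

A 7-joint arm with a two-finger parallel gripper is mounted at the origin on the work surface. World frame = base frame: x ahead of the robot, y to its left, z up, the work surface at z = 0. Lengths are in mm, angles in rad, forces in N, time in s.
With the tool pointing down it reaches from about 350 to 775 mm from the base axis. Payload 3.1 kg.
Tool frame: the origin (TCP) lies between the finger pads; the fingertips stand 22 mm ahead of it and the grasp point (between the pads) lies 3 mm ahead of it (bot.nose_length is the distance from the TCP to the fingertips, in mm); z points along the fingers, y is the direction in which the jaws open and shut (so a half turn about z gives the same grasp; the last joint's range is limited). The gripper opens to 85 mm and grips with 20 to 120 N. Pads are 22 mm wide; open, the fingers measure 114 mm over their backs; the gripper's body (76 mm by 85 mm) begins 54 mm behind the grasp point. The pads swing forward as they close: fully open they stand 13 mm farther back than shut.
Start: joints at [-1.348, 0.311, 0.014, 1.512, -0.004, 1.319, -0.027], TCP at [143.916, 530.854, 233.304] pointing down, gripper open.
Joint ranges: [-2.7, 2.7], [-0.3, 1.91], [-1.27, 1.3], [0.12, 2.57], [-1.44, 4.58], [0.2, 2.03], [-3.05, 3.05]. Speed limits (rad/s): [2.79, 2.79, 3.14, 3.14, 3.14, 3.14, 3.14].

### API

Orientations are given as a unit quaternion [w, x, y, z].
In Python, from station import bot gives the robot as it stands.
- The arm moves only by the tool step_arm, never from a script. Its argument "targets" is one flat list of numbers, 5 for each row, row after row: the shift along the tool's x, y, z in mm, then the turn about the tool's z in rad, then the finger opening in mm, from 0 to 85.4. A call has 1 to 5 rows; each row is the pose to reach, as a shift and turn from the pose commanded when the call began, along the tool's axes at that moment; what a row does not reach only later rows make up. A row lasts 1/8 s, in which the tool goes at most 62.5 mm and 10.7 degrees, less where a joint would pass 70% of its speed; a pose out of reach is approached as far as the arm can. A call with a gripper value outside its range is refused whole. The fingers move at their own pace and stop on an object; "grip_force" is the grip in N (left out, the last holds). Time passes only in rows, so rows that repeat a pose let the fingers close. It gives the time, the measured TCP pose, the force and the opening at its end, in the units of the state.
- bot.observe(): the state, without advancing time (a new reading comes with each control period).
- bot.camera(name): name is "side" or "top"; returns (picture, depth): 480x640x3 uint8, blue, green, red; 480x640 float32, mm along the optical axis (not along the pixel's ray), 0 where there is no reading.
- bot.camera_params(name): a dict with "mtx" (3x3 intrinsics, pixels), "rvec" (rotation vector, rad) and "tvec" (3), from world to camera coordinates, as OpenCV has them. Camera axes: x right, y down, z forward; pixel columns grow to the right and rows downward; lengths in mm; the calibration is good to about 2 mm. A picture is of the moment at which its call begins. camera_params takes no time and is no camera call.
- bot.finish_job(): hands the job in, once; it reports no verdict.
The state is a dict: "time": time; "joints": joint angles; "joint_vel": joint speeds; "joint_efforts": joint torques, N m; "position": TCP position; "orientation": TCP orientation; "ft_force": force on the tool from outside, world axes, zero at the start; "moment": the same for the moment, N m; "width": opening from 0.0 (shut) to 1.0 (fully open).
Only numpy, scipy, OpenCV 4.12 (cv2) and the standard library are available. Lean on these libraries where they do the work, as an engineer would, in place of code of your own. Each camera call takes 0.05 s, during which the arm holds its last target.

## Working session

There is one attempt and no reset: what is moved stays moved. The work goes in short steps, Python scripts to look and compute and a tool call to move; the robot and the scene stay as the last step left them, time stands still between calls to the robot, and variables do not carry over. Pictures are saved under pics/ and viewed, and the job is handed in when it is done.

Besides the shell and the picture viewer there is one more tool, called as name(argument=value, ...) on one line, values as JSON. step_arm: Moves the arm, as the interface text tells. Its arguments: {"type":"object","properties":{"targets":{"type":"array"},"grip_force":{"type":"number"}},"required":["targets"]}

```bash
ls; mkdir -p pics
python3 - <<'E'
from station import bot
import cv2
s=bot.observe();print(s)
for n in("top","side"):
    p,d=bot.camera(n);cv2.imwrite(f"pics/{n}0.png",p)
    import numpy as np
    np.save(f"{n}0_d.npy",d)
    print(n,bot.camera_params(n))
E
```

```text
pics
{'time': 0.0, 'joints': array([-1.34770193,  0.31173257,  0.01401562,  1.513069  , -0.00442916,
        1.31921519, -0.02722293]), 'joint_vel': array([-0.00123881, -0.00023867,  0.00149033,  0.00024422, -0.00074551,
       -0.00137079,  0.00048496]), 'joint_efforts': array([-3.51832867e-06, -3.79918456e+01,  1.45975286e-01, -2.30597502e+01,
        1.21433617e-02,  1.33985377e-02, -2.36913303e-05]), 'position': array([143.73912392, 530.12205473, 232.21252349]), 'orientation': array([-1.19880359e-04,  1.31998743e-01,  9.91249161e-01, -1.19051486e-03]), 'ft_force': array([0.15962641, 0.16694421, 0.14631218]), 'moment': array([ 0.03304725,  0.00271781, -0.00545748]), 'width': 1.0023961071867635}
top {'mtx': array([[541.01372416,   0.        , 314.62386182],
       [  0.        , 541.01372416, 229.93264485],
       [  0.        ,   0.        ,   1.        ]]), 'rvec': array([ 2.05728205, -2.15463712,  0.24507312]), 'tvec': array([ 12.13447719, 587.81339731, 897.58480559])}
side {'mtx': array([[517.91342963,   0.        , 326.98377227],
       [  0.        , 517.91342963, 239.39526395],
       [  0.        ,   0.        ,   1.        ]]), 'rvec': array([ 0.99346541, -2.25656662,  1.25185633]), 'tvec': array([366.56207574, 274.59732272, 565.29201617])}
```

View pics/top0.png

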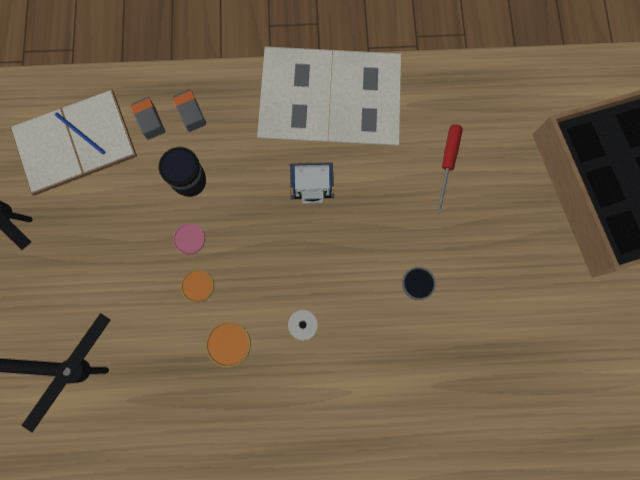

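View pics/side0.png

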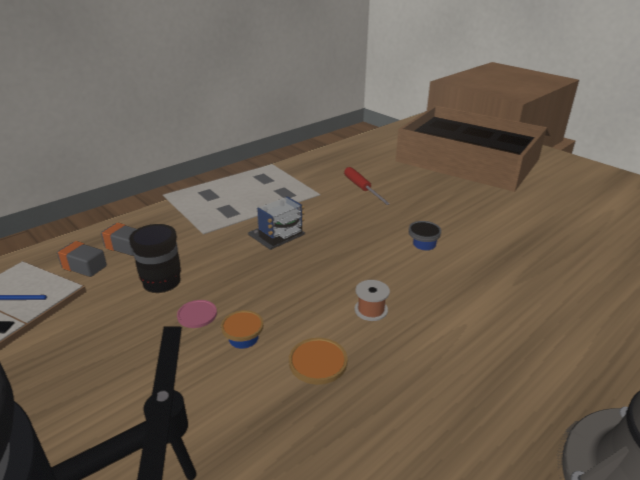

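The top view shows the thick dark filter at (419,283), the orange discs at (198,286) and (229,345), a pink disc at (190,239) and the rack at (312,182). The driver is at (450,165), the spool at (303,325) and the lens at (183,170). In the side view the orange disc at (243,326) stands on a blue puck, while the larger one at (319,361) lies on the bench.

```bash
cat > h.py <<'E'
import cv2,numpy as np
from station import bot
def P(n):
    c=bot.camera_params(n);R=cv2.Rodrigues(c["rvec"])[0];return c["mtx"],R,np.ravel(c["tvec"]),c
def proj(n,X):
    K,R,t,c=P(n);return cv2.projectPoints(np.float64(X).reshape(-1,1,3),c["rvec"],c["tvec"],K,None)[0].reshape(-1,2)
def ray(n,uv):
    K,R,t,c=P(n);d=R.T@np.linalg.inv(K)@[uv[0],uv[1],1];return -R.T@t,d
def onz(n,uv,z):
    o,d=ray(n,uv);return o+d*(z-o[2])/d[2]
def world(n,depth):
    K,R,t,c=P(n);v,u=np.mgrid[:480,:640];q=np.stack([(u-K[0,2])/K[0,0],(v-K[1,2])/K[1,1],np.ones_like(u,float)],-1)*depth[...,None]
    return (q-t)@R
E
python3 - <<'E'
from h import *
for n in("top","side"):
    print(n,"cam",ray(n,(0,0))[0],"tcp",proj(n,[143.7,530.1,232.2]),"base",proj(n,[0,0,0]))
    W=world(n,np.load(f"{n}0_d.npy"))
    pts=dict(top=[(419,283),(198,286),(229,345),(190,239),(312,182),(303,335),(350,250)],side=[(425,230),(243,325),(319,361),(197,314),(300,400)])[n]
    for p in pts: print(p,W[p[1],p[0]].round(1))
im=cv2.imread("pics/top0.png");s=cv2.imread("pics/side0.png")
def crop(im,x,y,w,h,k): return cv2.resize(im[y:y+h,x:x+w],None,fx=k,fy=k,interpolation=cv2.INTER_CUBIC)
cv2.imwrite("pics/c1.png",np.hstack([crop(im,272,142,80,80,5),crop(s,235,180,80,80,5)]))
cv2.imwrite("pics/c2.png",np.vstack([np.hstack([crop(im,379,243,80,80,4),crop(im,158,246,80,80,4)]),np.hstack([crop(s,385,195,80,80,4),crop(s,203,288,80,80,4)])])[:600])
E
```

```text
top cam [ 374.1321897    -2.52075307 1005.65852518] tcp [[-92.16688658 556.34355605]] base [[321.93784335 584.23355681]]
(419, 283) [ 488.5 -199.1   32.8]
(198, 286) [502.4 200.6  25.8]
(229, 345) [395.5 148.8   4.8]
(190, 239) [595.8 221.    0.8]
(312, 182) [676.  -14.4  69.9]
(303, 335) [406.   13.8  37.5]
(350, 250) [560.5 -80.8   1.7]
side cam [ 12.23685368 499.27408195 529.05780314] tcp [[ 55.16657296 728.94377688]] base [[662.82333199 490.97787456]]
(425, 230) [ 484.6 -197.4   33.5]
(243, 325) [498.1 201.5  29.9]
(319, 361) [391.1 152.1   5.7]
(197, 314) [591.8 223.5   3.4]
(300, 400) [360.6 212.5   0.6]
```

View pics/c1.png

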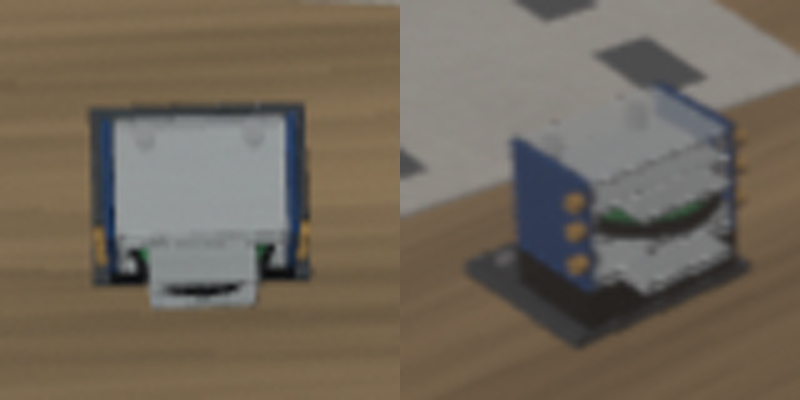

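View pics/c2.png

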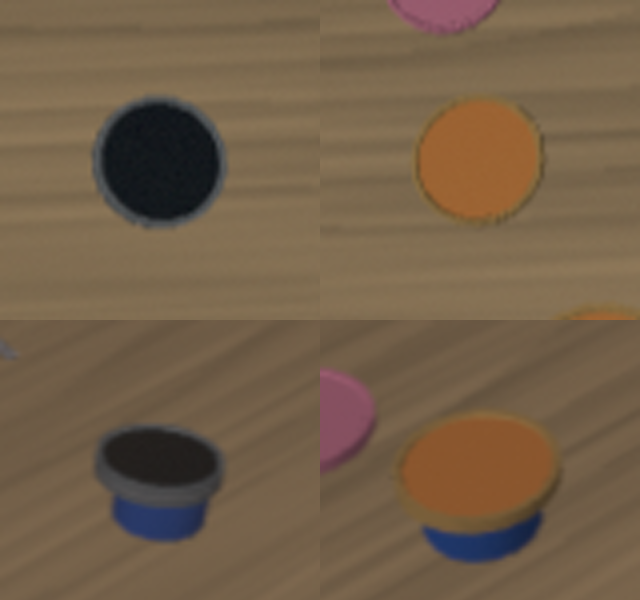

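Candidates for the slim filter:
- **Top view (198,286):** amber, raised on a blue puck.
- **Top view (229,345):** amber but larger, lying flat on the bench.
- **Top view (190,239):** pink.

I choose (198,286), and the close crop shows the brass ring and blue puck. The thick filter at (419,283) is unmistakable. Next I'll measure more finely.

Run:
```python
from h import *
im=cv2.imread("pics/top0.png");s=cv2.imread("pics/side0.png")
def crop(im,x,y,w,h,k): return cv2.resize(im[y:y+h,x:x+w],None,fx=k,fy=k,interpolation=cv2.INTER_CUBIC)
def grid(c,x,y,k,st=5):
    for i in range(0,c.shape[1]//k,st): cv2.line(c,(i*k,0),(i*k,6),(0,0,255),1);cv2.putText(c,str(x+i),(i*k,16),0,.35,(0,0,255))
    for i in range(0,c.shape[0]//k,st): cv2.line(c,(0,i*k),(6,i*k),(0,0,255),1);cv2.putText(c,str(y+i),(8,i*k+4),0,.35,(0,0,255))
    return c
cv2.imwrite("pics/r_top.png",grid(crop(im,284,156,56,54,11),284,156,11))
cv2.imwrite("pics/r_side.png",grid(crop(s,245,186,64,64,9),245,186,9))
```

```text
(no output)
```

View pics/r_top.png

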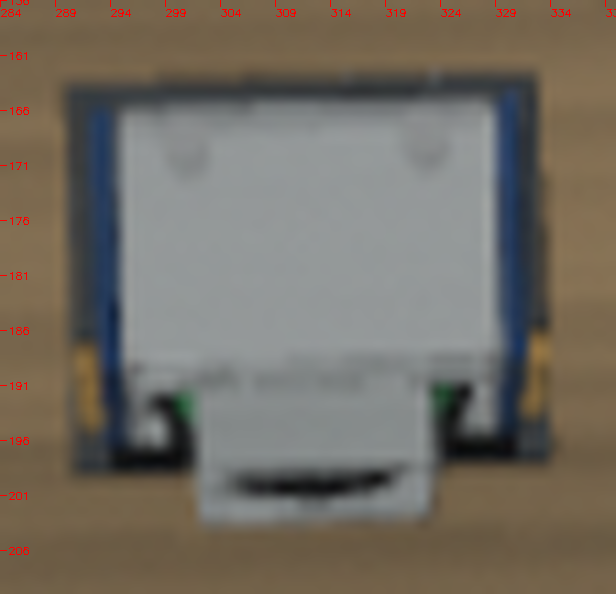

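View pics/r_side.png

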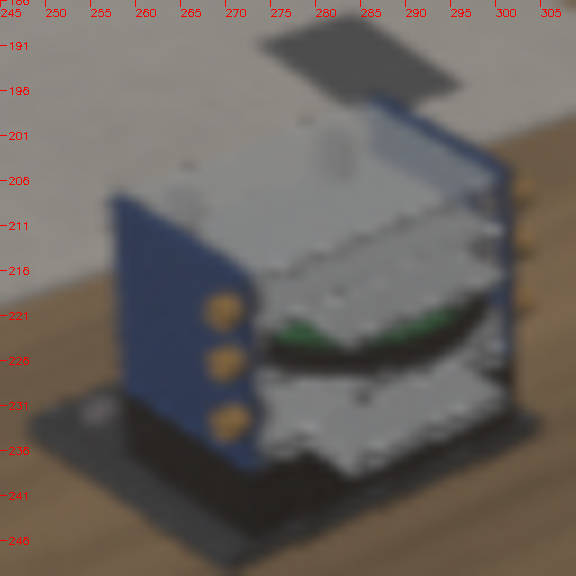

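Run:
```python
from h import *
from scipy.optimize import least_squares
obs=[("top",(301.6,198.4),(-28,20,56)),("top",(323.2,198.0),(-28,-20,56)),("top",(302.2,203.4),(-28,20,25)),("top",(323.1,203.0),(-28,-20,25)),
("top",(294.9,190),(-13,31.5,68)),("top",(330.0,189.3),(-13,-31.5,68)),
("side",(272.6,216),(-13,35.5,68)),("side",(301.5,204.5),(-13,-35.5,68)),("side",(272.5,238.5),(-13,35.5,25)),]
def W(p,q):
    c,s=np.cos(p[2]),np.sin(p[2]);return [p[0]+c*q[0]-s*q[1],p[1]+s*q[0]+c*q[1],q[2]]
def res(p,sel):
    return np.ravel([proj(n,W(p,q))[0]-np.array(uv) for n,uv,q in obs if n in sel])
for sel in (["top"],["side"],["top","side"]):
    r=least_squares(lambda p:res(p,sel),[650,-15,0]);print(sel,r.x,"\n",r.fun.reshape(-1,2).round(1).tolist())
# filters
im={n:cv2.imread(f"pics/{n}0.png") for n in("top","side")}
def mask(n,c,kind,rad):
    h=im[n].astype(int);b,g,r=h[...,0],h[...,1],h[...,2]
    m=(r-b>70)&(r>1.6*g-0) if kind=="amber" else (r-b<14)&(h.max(2)<60)
    m=m.astype(np.uint8);M=np.zeros_like(m);cv2.circle(M,c,rad,1,-1);m&=M
    cs,_=cv2.findContours(m,cv2.RETR_EXTERNAL,cv2.CHAIN_APPROX_NONE);k=max(cs,key=cv2.contourArea)
    return cv2.fitEllipse(k)
for name,kind,ct,cs,rt,rs in(("thick","dark",(419,283),(425,231),22,16),("slim","amber",(198,286),(243,325),22,26)):
    a=mask("top",ct,kind,rt);b=mask("side",cs,kind,rs);print(name,a,b)
    P1=[P(n)[0]@np.hstack([P(n)[1],P(n)[2][:,None]]) for n in("top","side")]
    X=cv2.triangulatePoints(P1[0],P1[1],np.float64(a[0]).reshape(2,1),np.float64(b[0]).reshape(2,1)).ravel();X=X[:3]/X[3]
    zt=35 if kind=="dark" else 31
    print("tri",X,"top@z",onz("top",a[0],zt),"side@z",onz("side",b[0],zt))
s=bot.observe();print(s["position"],s["orientation"],s["time"])
```

```text
['top'] [ 6.76447310e+02 -1.48467210e+01 -2.63876615e-02] 
 [[-0.0, 0.6], [0.3, 0.6], [-0.3, 0.2], [0.1, 0.2], [0.1, -0.7], [-0.2, -0.7]]
['side'] [ 6.75158538e+02 -1.43206156e+01  2.48756146e-02] 
 [[-0.6, 1.2], [0.1, -0.3], [0.5, -0.9]]
['top', 'side'] [ 6.76063512e+02 -1.46764711e+01 -7.39116172e-03] 
 [[0.2, 1.0], [0.5, 0.6], [-0.1, 0.5], [0.3, 0.2], [0.1, -0.2], [-0.2, -0.8], [-1.4, 0.8], [0.2, -0.2], [-0.2, -1.3]]
thick ((418.51800537109375, 282.954833984375), (27.810270309448242, 29.287233352661133), 124.99928283691406) ((424.6738586425781, 229.10670471191406), (13.546158790588379, 28.341838836669922), 97.92767333984375)
tri [ 487.74692599 -198.62606593   33.64065239] top@z [ 488.39894422 -197.79951847   35.        ] side@z [ 485.5697815  -197.34066603   35.        ]Traceback (most recent call last):
  File "<stdin>", line 21, in <module>
  File "<stdin>", line 18, in mask
ValueError: max() iterable argument is empty
```

Run:
```python
from h import *
A=[onz("top",p,5) for p in((289.9,164.2),(332.8,162.8),(290.5,198.9),(334,197.9))]
for i,j in((0,1),(2,3),(2,0),(3,1)):
    d=A[j]-A[i];print(d.round(1),np.degrees(np.arctan2(d[1],d[0])).round(2))
print(np.mean(A,0))
S=[onz("side",p,5) for p in((248,233.5),(271,248.8),(305,233.5))]
for i,j in((0,1),(1,2)):
    d=S[j]-S[i];print(d.round(1),np.degrees(np.arctan2(d[1],d[0])).round(2))
print(S)
im={n:cv2.imread(f"pics/{n}0.png") for n in("top","side")}
Z=[]
for n,c,rad in(("top",(198,286),22),("side",(243,325),24)):
    h=im[n].astype(int);m=((h[...,2]-h[...,0])>75).astype(np.uint8);M=np.zeros_like(m);cv2.circle(M,c,rad,1,-1);m&=M
    k=max(cv2.findContours(m,cv2.RETR_EXTERNAL,cv2.CHAIN_APPROX_NONE)[0],key=cv2.contourArea);e=cv2.fitEllipse(k);print(n,e);Z.append(e[0]);print(onz(n,e[0],31))
P1=[P(n)[0]@np.hstack([P(n)[1],P(n)[2][:,None]]) for n in("top","side")]
X=cv2.triangulatePoints(P1[0],P1[1],np.float64(Z[0]).reshape(2,1),np.float64(Z[1]).reshape(2,1)).ravel();print(X[:3]/X[3])
```

```text
[ -0.9 -83.8   0. ] -90.64
[ -1.8 -83.6   0. ] -91.25
[70.3 -1.4  0. ] -1.15
[71.2 -1.5  0. ] -1.24
[699.34166708 -14.9340723    5.        ]
[-71.7  -0.1   0. ] -179.88
[ -1.  -81.6   0. ] -90.67
[array([730.57422651,  28.51569081,   5.        ]), array([658.88843011,  28.3704903 ,   5.        ]), array([657.92891967, -53.24587936,   5.        ])]
top ((197.1075439453125, 285.4339599609375), (28.312265396118164, 29.6229305267334), 37.66062545776367)
[502.84893675 201.09823592  31.        ]
side ((241.9007110595703, 324.11724853515625), (23.94850730895996, 36.803585052490234), 81.02881622314453)
[499.55461732 202.23077009  31.        ]
[502.69903608 201.12412963  28.48022636]
```

step_arm(targets=[-517,-615,30,-0.247,85,-517,-615,30,-0.247,85,-517,-615,30,-0.247,85,-517,-615,30,-0.247,85,-517,-615,30,-0.247,85], grip_force=25)

```text
time: 0.72
position: [275.8, 245.4, 221.3]
orientation: [0.0, 0.009, 1.0, 0.0]
ft_force: [0.8, -0.2, -0.1]
width: 0.995
```

```bash
cat >> h.py <<'E'
from scipy.spatial.transform import Rotation as Ro
def to(x,y,z,yaw=-0.017):
    s=bot.observe();q=s["orientation"];R=Ro.from_quat([q[1],q[2],q[3],q[0]]).as_matrix()
    d=R.T@(np.array([x,y,z])-s["position"])
    # desired tool x = -(cos yaw, sin yaw)
    a=np.arctan2(R[1,0],R[0,0]);want=np.pi+yaw;e=(want-a+np.pi)%(2*np.pi)-np.pi
    print("t",s["time"],"pos",s["position"].round(1),"F",s["ft_force"].round(1),"w",round(s["width"],3),"shift",d.round(1),"turn",round(-e,4),"tilt",R[:,2].round(4))
E
python3 -c "
from h import *
to(484,-197.7,150)"
```

```text
t 0.725 pos [275.8 245.4 221.3] F [ 0.8 -0.2 -0.1] w 0.995 shift [-216.  -439.4   71.3] turn -0.0006 tilt [ 1.e-04  1.e-04 -1.e+00]
```

step_arm(targets=[-216,-439,71,0,85,-216,-439,71,0,85,-216,-439,71,0,85,-216,-439,71,0,85,-216,-439,71,0,85])

```text
time: 1.35
position: [407.3, -33.8, 176.5]
orientation: [0.0, 0.008, 1.0, 0.0]
ft_force: [0.6, 0.9, -0.5]
width: 0.995
```

step_arm(targets=[-84,-176,29,0,85,-84,-176,29,0,85,-84,-176,29,0,85,-84,-176,29,0,85,-84,-176,29,0,85])

```text
time: 1.98
position: [487.2, -209.9, 147.1]
orientation: [-0.001, 0.01, 1.0, 0.0]
ft_force: [0.2, 0.2, -0.4]
width: 0.995
```

```bash
python3 -c "
from h import *
to(484,-197.7,100)
for n in('top','side'):
    p,d=bot.camera(n);cv2.imwrite(f'pics/{n}1.png',p)
t=cv2.imread('pics/top1.png');s=cv2.imread('pics/side1.png')
g=lambda i,x,y:cv2.resize(i[y:y+130,x:x+130],None,fx=3,fy=3,interpolation=cv2.INTER_CUBIC)
cv2.imwrite('pics/g1.png',np.hstack([g(t,355,220),g(s,360,140)]))
"
```

```text
t 1.975 pos [ 487.2 -209.9  147.1] F [ 0.2  0.2 -0.4] w 0.995 shift [ 3.3 12.1 47.1] turn -0.0022 tilt [-1.9e-03  4.0e-04 -1.0e+00]
```

View pics/g1.png

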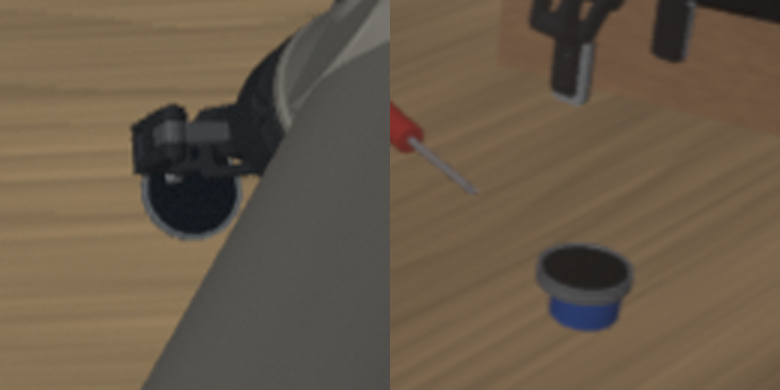

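step_arm(targets=[3,12,47,0,85,3,12,47,0,85,3,12,47,0,85])

```text
time: 2.45
position: [485.8, -197.2, 102.2]
orientation: [0.001, 0.008, 1.0, -0.0]
ft_force: [-0.4, -0.7, 1.1]
width: 0.993
```

```bash
python3 -c "
from h import *
to(484,-197.7,30)
for n in('top','side'):
    p,d=bot.camera(n);cv2.imwrite(f'pics/{n}2.png',p)
t=cv2.imread('pics/top2.png');s=cv2.imread('pics/side2.png')
g=lambda i,x,y,w,k:cv2.resize(i[y:y+w,x:x+w],None,fx=k,fy=k,interpolation=cv2.INTER_CUBIC)
cv2.imwrite('pics/g2.png',np.hstack([g(t,375,240,80,5),g(s,385,170,80,5)]))
X=bot.observe()['position']
for z in (-22,-15,-9,-5):
  for dx in(-11,11): print(z,dx,proj('side',X+[dx,42.7,z]),proj('side',X+[dx,-42.7,z]))
"
```

```text
t 2.45 pos [ 485.8 -197.2  102.2] F [-0.4 -0.7  1.1] w 0.993 shift [ 2.  -0.6 72.2] turn 0.0012 tilt [ 2.e-03 -2.e-04 -1.e+00]
-22 -11 [[417.44405501 217.13458496]] [[446.69014628 201.81885286]]
-22 11 [[407.66103107 212.50358146]] [[437.00055484 197.63913711]]
-15 -11 [[417.87592395 213.64023604]] [[447.21460393 198.4466579 ]]
-15 11 [[408.04648368 209.04190732]] [[437.48005089 194.29797473]]
-9 -11 [[418.24896307 210.62189237]] [[447.66743688 195.53500052]]
-9 11 [[408.37939145 206.05212799]] [[437.89402021 191.41340724]]
-5 -11 [[418.49914036 208.59765158]] [[447.97103297 193.58291691]]
-5 11 [[408.6026351 204.0472206]] [[438.17153868 189.47963896]]
```

View pics/g2.png

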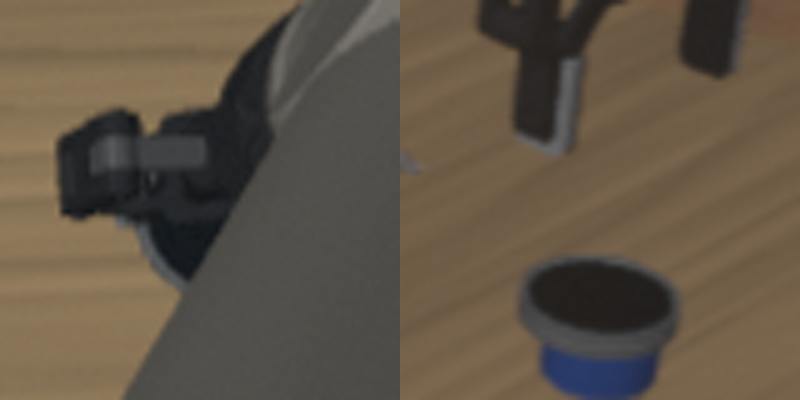

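```bash
python3 -c "
from h import *
print(bot.nose_length)
to(484,-197.7,30)
p,d=bot.camera('side')
W=world('side',d)
for u,v in((411,195),(413,195),(413,197),(417,197),(418,199),(418,190),(411,190),(446,183),(448,183),(451,183),(446,178)): print(u,v,W[v,u].round(1))
p,d=bot.camera('top')
W=world('top',d)
for u,v in((390,275),(392,281),(400,270),(405,268)): print(u,v,W[v,u].round(1))
"
```

```text
22.0
t 2.55 pos [ 486.4 -198.3  102.8] F [-0.3  0.5  0.4] w 0.994 shift [ 2.7  0.7 72.8] turn -0.0003 tilt [ 0.0037 -0.0012 -1.    ]
411 195 [ 484.3 -141.8  125.5]
413 195 [ 480.1 -141.7  127.1]
413 197 [ 480.4 -142.8  122.8]
417 197 [ 476.1 -148.1  122.7]
418 199 [ 474.9 -150.1  118.6]
418 190 [ 476.9 -149.7  135.1]
411 190 [ 484.3 -140.2  135.5]
446 183 [ 483.2 -241.5  116.1]
448 183 [ 478.1 -240.1  118.5]
451 183 [ 474.6 -244.3  118.4]
446 178 [ 485.  -242.   125.3]
390 275 [ 486.7 -127.2  171.5]
392 281 [ 477.1 -129.4  172.8]
400 270 [ 487.3 -135.6  217.2]
405 268 [ 490.6 -144.1  212.5]
```

The side view shows the open fingertips at about z=117 with the TCP reading 103, which is higher than the text implies. I'll check with the fingers closed to working width.

step_arm(targets=[2,0,3,0,66,2,0,3,0,66,2,0,3,0,66,2,0,3,0,66])

```text
time: 3.15
position: [483.0, -197.7, 97.8]
orientation: [0.0, 0.009, 1.0, -0.0]
ft_force: [-0.5, 0.9, 0.1]
width: 0.772
```

```bash
python3 -c "
from h import *
to(484,-197.7,30)
p,d=bot.camera('side');cv2.imwrite('pics/side3.png',p)
W=world('side',d);np.save('s3.npy',W)
cv2.imwrite('pics/g3.png',cv2.resize(p[150:250,380:480],None,fx=6,fy=6,interpolation=cv2.INTER_CUBIC))
print(W[150:215:2,412].round(0).tolist())
"
```

```text
t 3.15 pos [ 483.  -197.7   97.8] F [-0.5  0.9  0.1] w 0.772 shift [-1.   0.  67.8] turn -0.0008 tilt [ 1.e-04 -0.e+00 -1.e+00]
[[735.0, -466.0, 40.0], [484.0, -131.0, 207.0], [483.0, -131.0, 203.0], [12.0, 499.0, 529.0], [482.0, -130.0, 197.0], [482.0, -131.0, 194.0], [481.0, -130.0, 190.0], [485.0, -136.0, 184.0], [479.0, -128.0, 185.0], [480.0, -131.0, 180.0], [481.0, -133.0, 175.0], [479.0, -131.0, 173.0], [700.0, -429.0, -0.0], [495.0, -153.0, 154.0], [482.0, -136.0, 160.0], [481.0, -135.0, 157.0], [478.0, -132.0, 155.0], [477.0, -132.0, 152.0], [492.0, -153.0, 136.0], [489.0, -149.0, 134.0], [490.0, -150.0, 130.0], [489.0, -150.0, 126.0], [488.0, -150.0, 123.0], [487.0, -149.0, 120.0], [488.0, -150.0, 116.0], [487.0, -150.0, 112.0], [491.0, -157.0, 104.0], [601.0, -307.0, 2.0], [596.0, -301.0, 1.0], [590.0, -295.0, 1.0], [586.0, -290.0, -0.0], [581.0, -283.0, -1.0], [574.0, -274.0, 1.0]]
```

View pics/g3.png

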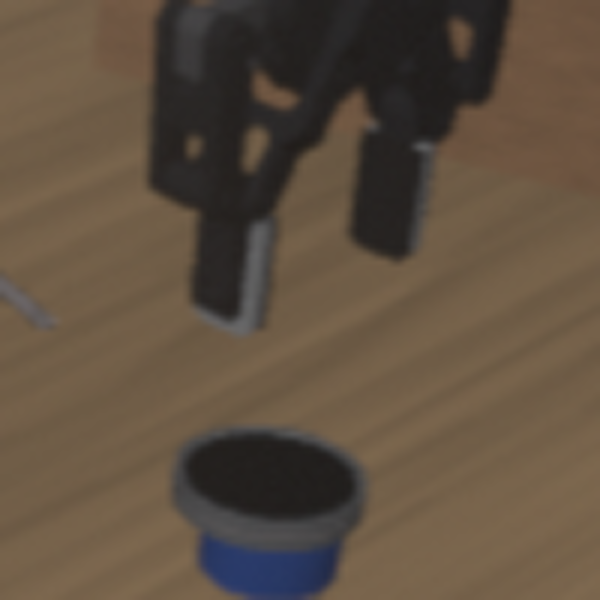

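```bash
python3 -c "
from h import *
# left finger bottom corners: inner near (-x,inner y)
for uv in((421.5,205.3),(412.5,200.5),(449,193)):
    o,d=ray('side',uv)
    for x in(471,472,473,494): 
        print(uv,x,(o+d*(x-o[0])/d[0]).round(1))
"
```

```text
(421.5, 205.3) 471 [ 471.  -156.9  105.6]
(421.5, 205.3) 472 [ 472.  -158.4  104.7]
(421.5, 205.3) 473 [ 473.  -159.8  103.7]
(421.5, 205.3) 494 [ 494.  -189.8   84.4]
(412.5, 200.5) 471 [ 471.  -129.6  124.5]
(412.5, 200.5) 472 [ 472.  -131.   123.6]
(412.5, 200.5) 473 [ 473.  -132.4  122.8]
(412.5, 200.5) 494 [ 494.  -161.2  104.2]
(449, 193) 471 [ 471.  -237.1  102. ]
(449, 193) 472 [ 472.  -238.7  101.1]
(449, 193) 473 [ 473.  -240.3  100.2]
(449, 193) 494 [ 494.  -274.    80.6]
```

step_arm(targets=[0,0,20,0,74,0,0,40,0,74,0,0,40,0,74,0,0,40,0,74])

```text
time: 3.7
position: [483.5, -198.1, 58.4]
orientation: [0.0, 0.009, 1.0, -0.0]
ft_force: [0.3, -1.2, 0.5]
width: 0.868
```

```bash
python3 -c "
from h import *
to(484,-197.7,30)
p,d=bot.camera('side')
cv2.imwrite('pics/g4.png',cv2.resize(p[150:250,380:480],None,fx=6,fy=6,interpolation=cv2.INTER_CUBIC))
"
```

```text
t 3.7 pos [ 483.5 -198.1   58.4] F [ 0.3 -1.2  0.5] w 0.868 shift [-0.5  0.4 28.4] turn -0.0009 tilt [ 9.e-04 -6.e-04 -1.e+00]
```

View pics/g4.png

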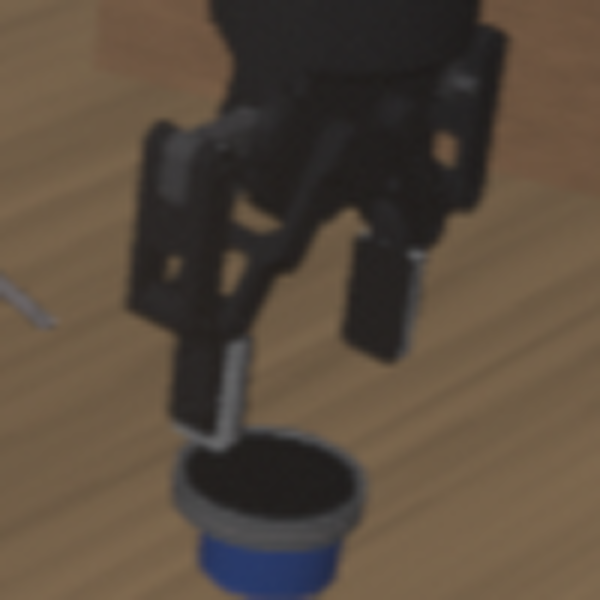

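Tips are still clearly above the filter in the picture, at about (222,450) in the crop, so the stated tip length doesn't agree. I'll go down in guarded steps.

step_arm(targets=[0,0,12,0,74,0,0,24,0,74,0,0,28,0,74,0,0,28,0,74])

```text
time: 4.25
position: [482.5, -197.6, 29.2]
orientation: [-0.001, 0.009, 1.0, 0.0]
ft_force: [-0.0, 0.0, -0.3]
width: 0.869
```

```bash
python3 -c "
from h import *
to(484,-197.7,15)
p,d=bot.camera('side')
cv2.imwrite('pics/g5.png',cv2.resize(p[170:250,380:460],None,fx=7,fy=7,interpolation=cv2.INTER_CUBIC))
"
```

```text
t 4.25 pos [ 482.5 -197.6   29.2] F [-0.   0.  -0.3] w 0.869 shift [-1.5 -0.1 14.2] turn -0.0009 tilt [-1.2e-03  3.0e-04 -1.0e+00]
```

View pics/g5.png

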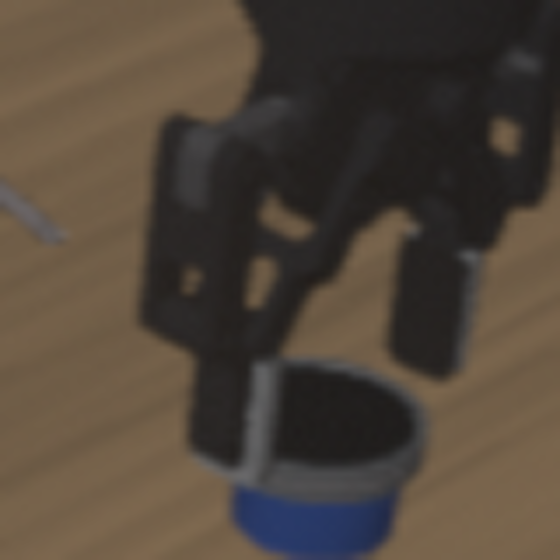

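```bash
python3 -c "
from h import *
for uv in((415.5,239.2),(443.5,224.2)):
    o,d=ray('side',uv)
    for x in(470.5,472): print(uv,x,(o+d*(x-o[0])/d[0]).round(1))
for z in(13,22,30,36,40): print(z,proj('side',[[471.5,-160.6,z],[471.5,-243,z]]).round(1).tolist())
p,d=bot.camera('side');W=world('side',d)
for u,v in((411,230),(411,233),(411,235),(414,236),(441,220),(442,222)):print(u,v,W[v,u].round(1))
"
```

```text
(415.5, 239.2) 470.5 [ 470.5 -151.    39.4]
(415.5, 239.2) 472 [ 472.  -153.2   37.8]
(443.5, 224.2) 470.5 [ 470.5 -234.2   37.8]
(443.5, 224.2) 472 [ 472.  -236.6   36.2]
13 [[416.9, 249.4], [444.1, 233.6]]
22 [[417.4, 245.3], [444.7, 229.6]]
30 [[417.9, 241.5], [445.3, 226.0]]
36 [[418.2, 238.7], [445.8, 223.2]]
40 [[418.5, 236.8], [446.0, 221.4]]
411 230 [ 478.9 -146.1   56.7]
411 233 [ 476.4 -143.7   52.7]
411 235 [ 477.  -145.2   47.6]
414 236 [ 476.  -153.1   42.8]
441 220 [ 476.9 -233.6   44.3]
442 222 [ 473.4 -232.6   41.9]
```

step_arm(targets=[-1,0,9,0,74,-1,0,15,0,74,-1,0,18,0,74,-1,0,18,0,74])

```text
time: 4.85
position: [483.7, -197.6, 11.4]
orientation: [-0.0, 0.009, 1.0, 0.0]
ft_force: [-1.3, -0.7, -0.3]
width: 0.864
```

```bash
python3 -c "
from h import *
to(484,-197.7,15)
p,d=bot.camera('side')
cv2.imwrite('pics/g6.png',cv2.resize(p[170:250,380:460],None,fx=7,fy=7,interpolation=cv2.INTER_CUBIC))
"
```

```text
t 4.85 pos [ 483.7 -197.6   11.4] F [-1.3 -0.7 -0.3] w 0.864 shift [-0.3 -0.1 -3.6] turn -0.0007 tilt [-7.e-04  2.e-04 -1.e+00]
```

View pics/g6.png

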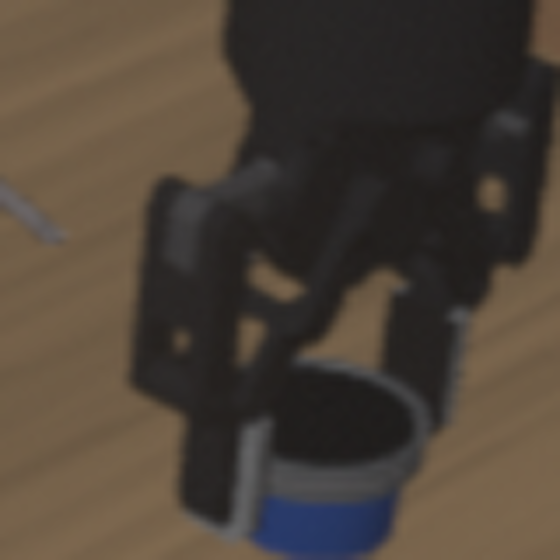

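The fingers now straddle the filter, with the left tip at about (240,535) and the right tip behind the rim in the crop. Closing.

step_arm(targets=[0,0,0,0,66,0,0,0,0,60,0,0,0,0,54,0,0,0,0,54,0,0,0,0,54], grip_force=30)

```text
time: 5.52
position: [484.3, -198.0, 12.3]
orientation: [0.0, 0.009, 1.0, -0.0]
ft_force: [-2.0, -0.2, 6.7]
width: 0.685
```

step_arm(targets=[0,0,0,0,54,0,0,-15,0,54,0,0,-30,0,54,0,0,-30,0,54])

```text
time: 6.02
position: [485.4, -198.3, 43.5]
orientation: [0.002, 0.009, 1.0, -0.001]
ft_force: [0.3, -0.2, -0.3]
width: 0.689
```

```bash
python3 -c "
from h import *
to(580,-14.7,100)
p,d=bot.camera('side')
cv2.imwrite('pics/g7.png',cv2.resize(p[170:250,380:460],None,fx=7,fy=7,interpolation=cv2.INTER_CUBIC))
"
```

```text
t 6.025 pos [ 485.4 -198.3   43.5] F [ 0.3 -0.2 -0.3] w 0.689 shift [-91.6 185.2 -56.4] turn -0.0006 tilt [ 0.0036 -0.0011 -1.    ]
```

View pics/g7.png

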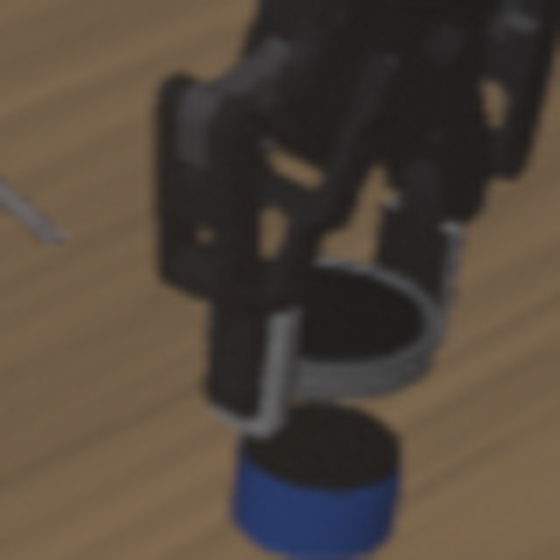

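step_arm(targets=[-20,40,-20,0,54,-50,92,-40,0,54,-92,140,-56,0,54,-92,187,-56,0,54,-92,187,-56,0,54])

```text
time: 6.7
position: [579.7, -4.4, 96.6]
orientation: [-0.001, 0.003, 1.0, 0.002]
ft_force: [-0.2, -0.2, -1.1]
width: 0.694
```

```bash
python3 -c "
from h import *
to(600,-13.4,60)
for n in('side','top'):
    p,d=bot.camera(n);cv2.imwrite(f'pics/{n}8.png',p)
"
```

```text
t 6.7 pos [579.7  -4.4  96.6] F [-0.2 -0.2 -1.1] w 0.694 shift [-20.4  -9.   36.5] turn 0.0104 tilt [-0.0016  0.0043 -1.    ]
```

View pics/side8.png

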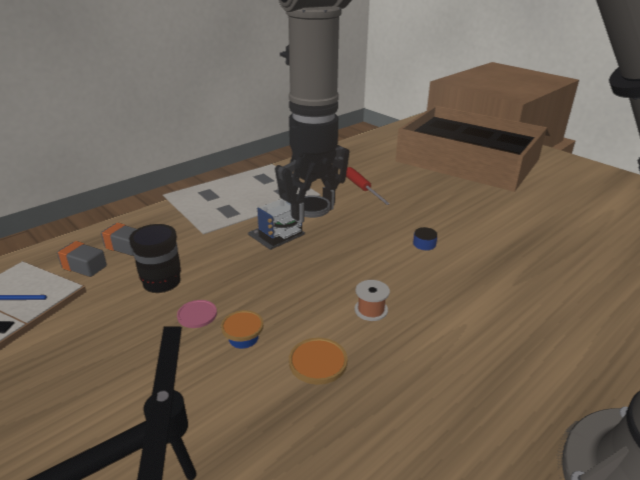

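View pics/top8.png

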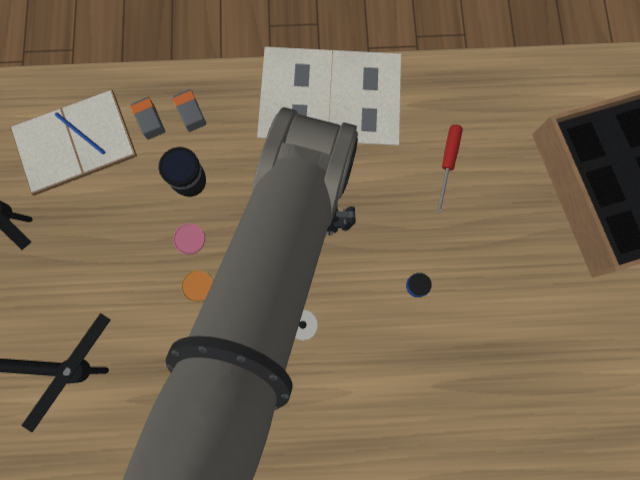

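step_arm(targets=[-20,-9,30,0.01,54,-20,-9,60,0.01,54,-20,-9,78,0.01,54,-20,-9,78,0.01,54])

```text
time: 7.3
position: [597.3, -22.8, 18.3]
orientation: [-0.002, 0.015, 1.0, -0.0]
ft_force: [-0.1, 0.6, -0.5]
width: 0.685
```

```bash
python3 -c "
from h import *
to(648,-14.3,16.7)
p,d=bot.camera('side')
cv2.imwrite('pics/g9.png',cv2.resize(p[170:250,240:350],None,fx=7,fy=7,interpolation=cv2.INTER_CUBIC))
"
```

```text
t 7.3 pos [597.3 -22.8  18.3] F [-0.1  0.6 -0.5] w 0.685 shift [-50.4  10.1   1.4] turn -0.0129 tilt [-3.8e-03 -4.0e-04 -1.0e+00]
```

View pics/g9.png

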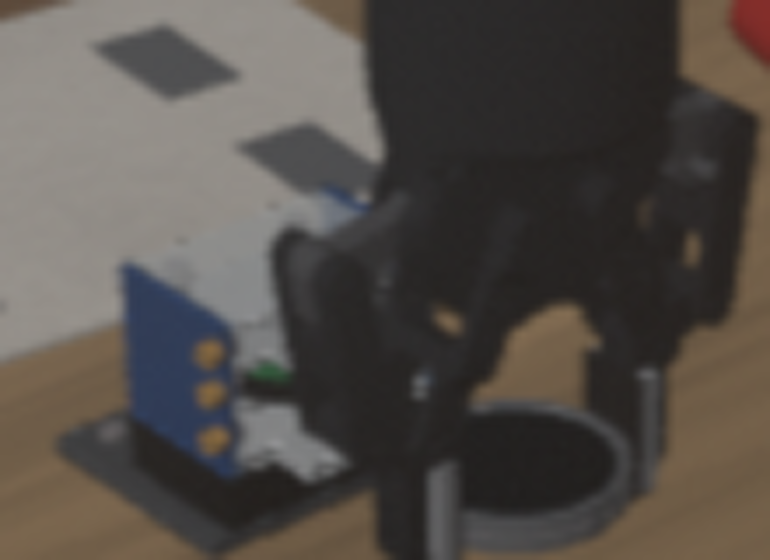

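step_arm(targets=[0,0,0,0,54,0,0,0,0,54,0,0,0,0,54])

```text
time: 7.72
position: [599.6, -21.6, 20.5]
orientation: [0.001, 0.014, 1.0, 0.0]
ft_force: [0.1, 0.0, -0.9]
width: 0.687
```

```bash
python3 -c "
from h import *
to(610,-13.6,16.7)
"
```

```text
t 7.725 pos [599.6 -21.6  20.5] F [ 0.1  0.  -0.9] w 0.687 shift [-10.2   8.3   3.8] turn -0.0105 tilt [ 1.3e-03  2.0e-04 -1.0e+00]
```

step_arm(targets=[-10,8,4,-0.01,54,-10,8,4,-0.01,54,-10,8,4,-0.01,54,-10,8,4,-0.01,54])

```text
time: 8.22
position: [609.2, -14.3, 15.7]
orientation: [-0.0, 0.009, 1.0, -0.0]
ft_force: [0.1, 0.0, 0.3]
width: 0.686
```

```bash
python3 -c "
from h import *
for i in range(4):
    to(648,-14.3,16.7)
    p,d=bot.camera('side')
cv2.imwrite('pics/g10.png',cv2.resize(p[170:250,240:350],None,fx=7,fy=7,interpolation=cv2.INTER_CUBIC))
"
```

```text
t 8.225 pos [609.2 -14.3  15.7] F [0.1 0.  0.3] w 0.686 shift [-38.8   0.7  -1. ] turn -0.0011 tilt [-3.e-04 -3.e-04 -1.e+00]
t 8.275 pos [609.2 -14.3  15.7] F [ 0.2 -0.7 -0.2] w 0.686 shift [-38.8   0.7  -1. ] turn -0.0012 tilt [-2.e-04 -3.e-04 -1.e+00]
t 8.325 pos [609.2 -14.3  15.8] F [ 0.3 -1.2 -0.6] w 0.689 shift [-38.8   0.7  -0.9] turn -0.0012 tilt [-1.e-04 -1.e-04 -1.e+00]
t 8.375 pos [609.3 -14.2  15.9] F [-0.2 -0.1 -0.6] w 0.689 shift [-38.7   0.6  -0.8] turn -0.0011 tilt [ 0.e+00 -1.e-04 -1.e+00]
```

View pics/g10.png

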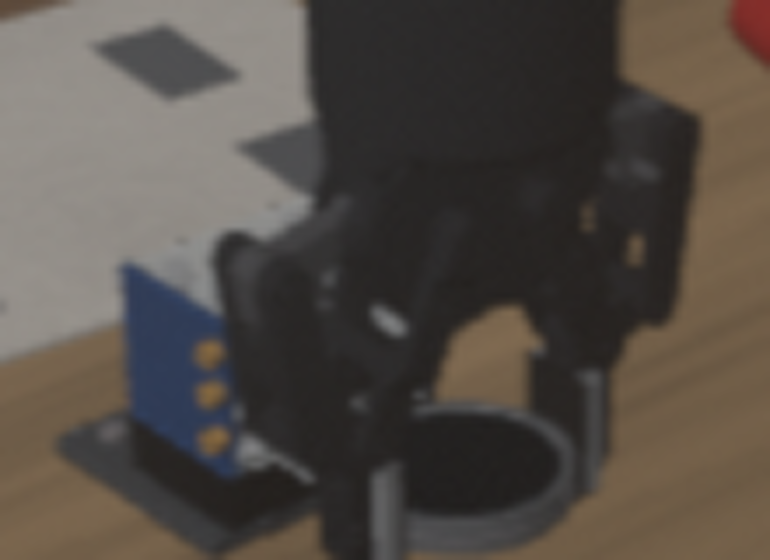

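```bash
cat >> h.py <<'E'
def overlay(p,n,x0,y0,w,h,k,circles=(),rack=None,fn="o.png"):
    c=cv2.resize(p[y0:y0+h,x0:x0+w],None,fx=k,fy=k,interpolation=cv2.INTER_CUBIC)
    def dr(X,col,closed=True):
        q=(proj(n,X)-[x0,y0]+.5)*k-.5;cv2.polylines(c,[np.int32(q.round())],closed,col,1)
    t=np.linspace(0,2*np.pi,60)
    for (x,y,z,r,col) in circles: dr(np.c_[x+r*np.cos(t),y+r*np.sin(t),0*t+z],col)
    if rack is not None:
        for z in(28,44,56): dr([RW(rack,q) for q in((-13,20,z),(-28,20,z),(-28,-20,z),(-13,-20,z))],(0,255,255),False)
        for y in(35.5,31.5,-31.5,-35.5): dr([RW(rack,q) for q in((-13,y,25),(-13,y,68),(30,y,68))],(255,255,0),False)
    cv2.imwrite(fn,c)
def RW(p,q):
    c,s=np.cos(p[2]),np.sin(p[2]);return [p[0]+c*q[0]-s*q[1],p[1]+s*q[0]+c*q[1],q[2]]
E
python3 -c "
from h import *
p,d=bot.camera('side')
x,y,z=bot.observe()['position'];G=(0,255,0)
overlay(p,'side',240,170,110,80,7,[(x+2,y,z+12.7,30,G),(x+2,y,z+22.7,30,G)],(675.2,-14.5,-.017),'pics/o10.png')
p=cv2.imread('pics/side0.png')
overlay(p,'side',240,180,80,75,8,[],(675.2,-14.5,-.017),'pics/o0s.png')
p=cv2.imread('pics/top0.png')
overlay(p,'top',284,156,56,54,11,[],(676.2,-14.8,-.017),'pics/o0t.png')
"
```

```text
(no output)
```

View pics/o10.png

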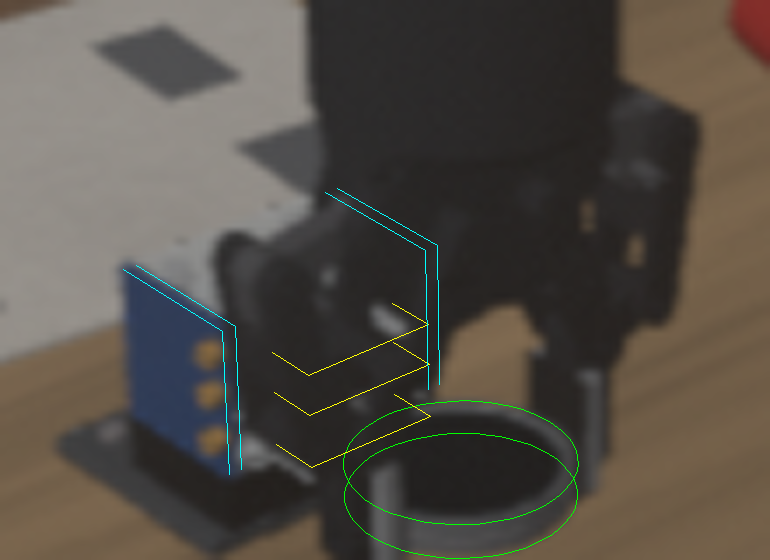

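View pics/o0s.png

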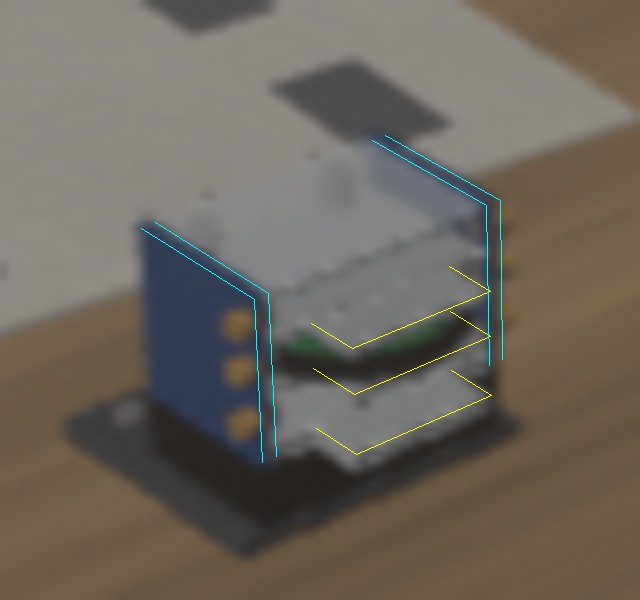

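View pics/o0t.png

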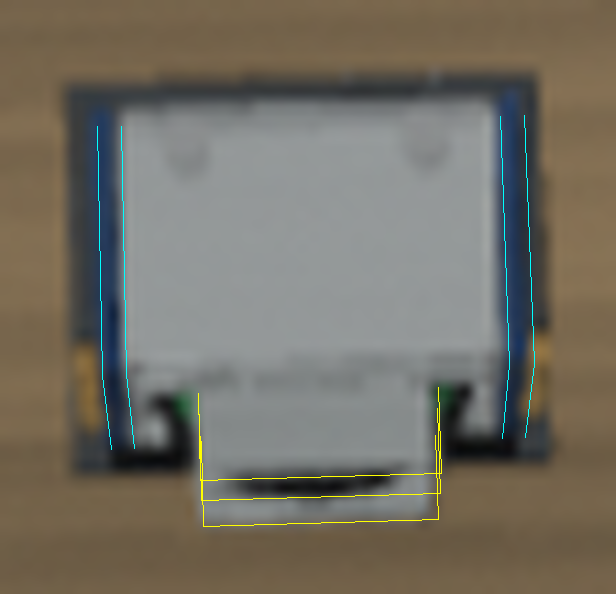

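```bash
python3 -c "
from h import *
G=(0,255,0)
p=cv2.imread('pics/side0.png')
overlay(p,'side',385,190,80,70,7,[(485.6,-197.4,25,30,G),(485.6,-197.4,35,30,G)],None,'pics/a.png')
p,d=bot.camera('side');x,y,z=bot.observe()['position'];print(x,y,z)
overlay(p,'side',270,190,80,70,7,[(x+2,y,29.5,30,G),(x+2,y,39.5,30,G)],None,'pics/b.png')
cv2.imwrite('pics/ab.png',np.vstack([cv2.imread('pics/a.png')[150:],cv2.imread('pics/b.png')[200:]])[:600])
cv2.imwrite('pics/ab.png',np.hstack([cv2.imread('pics/a.png')[:,160:],cv2.imread('pics/b.png')[:,60:460]]))
"
```

```text
609.3245619008941 -14.112214923104473 15.843047085734835
```

View pics/ab.png

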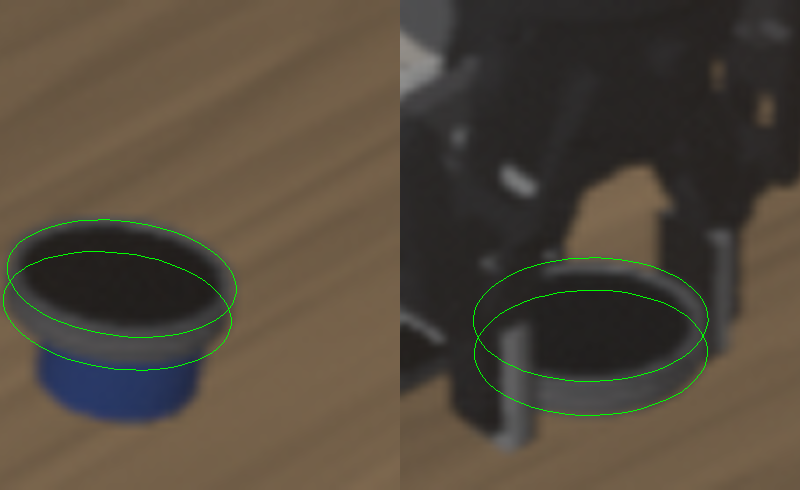

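step_arm(targets=[-3,0,-1,0,54,-6,0,-1,0,54,-9,0,-1,0,54,-12,0,-1,0,54])

```text
time: 9.02
position: [621.6, -14.2, 16.7]
orientation: [0.0, 0.009, 1.0, 0.0]
ft_force: [-0.1, -0.5, 0.3]
width: 0.69
```

step_arm(targets=[-3,0,0,0,54,-6,0,0,0,54,-9,0,0,0,54,-12,0,0,0,54])

```text
time: 9.52
position: [633.5, -14.4, 16.7]
orientation: [-0.0, 0.009, 1.0, -0.0]
ft_force: [0.3, 0.1, -0.8]
width: 0.686
```

step_arm(targets=[-2,0,0,0,54,-4,0,0,0,54,-6,0,0,0,54,-8,0,0,0,54])

```text
time: 10.02
position: [641.4, -14.5, 16.8]
orientation: [-0.0, 0.009, 1.0, 0.0]
ft_force: [0.1, 0.0, -0.3]
width: 0.69
```

```bash
python3 -c "
from h import *
to(648,-14.3,16.8)
p,d=bot.camera('side');cv2.imwrite('pics/side11.png',p)
cv2.imwrite('pics/g11.png',cv2.resize(p[170:250,240:350],None,fx=7,fy=7,interpolation=cv2.INTER_CUBIC))
"
```

```text
t 10.025 pos [641.4 -14.5  16.8] F [ 0.1  0.  -0.3] w 0.69 shift [-6.6  0.3 -0. ] turn -0.0007 tilt [-1.e-04  1.e-04 -1.e+00]
```

View pics/g11.png

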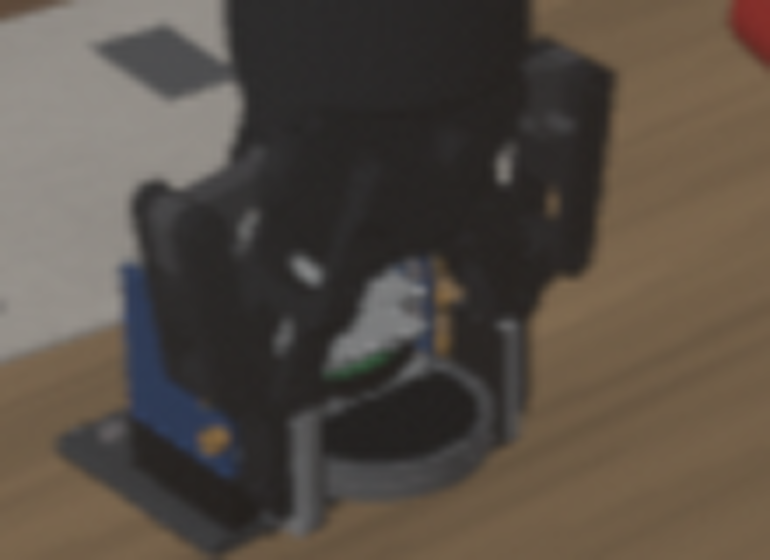

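step_arm(targets=[-1,0,0,0,54,-2,0,0,0,54,-3,0,0,0,54,-3,0,0,0,54])

```text
time: 10.58
position: [644.4, -14.6, 16.8]
orientation: [0.0, 0.009, 1.0, -0.0]
ft_force: [-0.7, 0.3, -0.3]
width: 0.688
```

step_arm(targets=[-1,0,0,0,54,-2,0,0,0,54,-3,0,0,0,54,-3,0,0,0,54])

```text
time: 11.08
position: [647.5, -14.7, 16.8]
orientation: [0.0, 0.009, 1.0, -0.0]
ft_force: [0.2, -0.3, 0.3]
width: 0.689
```

```bash
python3 -c "
from h import *
to(650,-14.3,16.8)
p,d=bot.camera('side');cv2.imwrite('pics/side12.png',p)
cv2.imwrite('pics/g12.png',cv2.resize(p[180:250,250:330],None,fx=9,fy=9,interpolation=cv2.INTER_CUBIC)[:600])
"
```

```text
t 11.075 pos [647.5 -14.7  16.8] F [ 0.2 -0.3  0.3] w 0.689 shift [-2.5  0.4 -0. ] turn -0.0007 tilt [ 1.e-04 -0.e+00 -1.e+00]
```

View pics/g12.png

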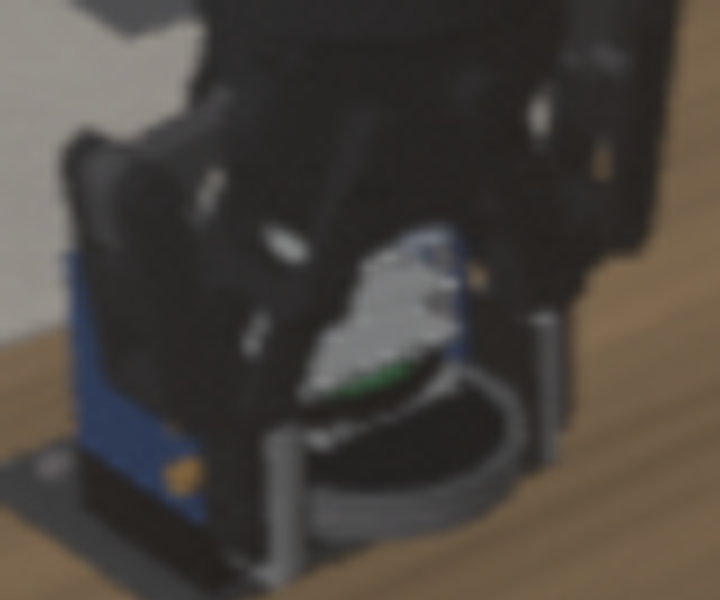

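step_arm(targets=[-0.7,0,0,0,54,-1.4,0,0,0,54,-2,0,0,0,54,-2,0,0,0,54])

```text
time: 11.62
position: [649.4, -14.7, 16.8]
orientation: [0.0, 0.009, 1.0, 0.0]
ft_force: [-0.2, -0.5, -0.6]
width: 0.691
```

step_arm(targets=[0,0,0.4,0,54,0,0,0.8,0,54,0,0,0.8,0,54])

```text
time: 12.0
position: [649.3, -14.7, 15.9]
orientation: [-0.0, 0.009, 1.0, 0.0]
ft_force: [-0.6, 0.9, -0.4]
width: 0.689
```

step_arm(targets=[0,0,0.4,0,54,0,0,0.6,0,54,0,0,0.6,0,54])

```text
time: 12.38
position: [649.4, -14.7, 15.5]
orientation: [0.0, 0.009, 1.0, 0.0]
ft_force: [-0.6, 0.2, 0.5]
width: 0.687
```

step_arm(targets=[0,0,0.4,0,54,0,0,0.6,0,54,0,0,0.6,0,54])

```text
time: 12.75
position: [649.4, -14.7, 15.4]
orientation: [0.0, 0.009, 1.0, 0.0]
ft_force: [-2.2, 1.4, 5.8]
width: 0.69
```

step_arm(targets=[0,0,0.4,0,54,0,0,0.6,0,54,0,0,0.6,0,54])

```text
time: 13.12
position: [649.4, -14.7, 15.4]
orientation: [0.0, 0.009, 1.0, 0.0]
ft_force: [-3.9, 1.3, 8.6]
width: 0.689
```

step_arm(targets=[0,0,-0.8,0,58,0,0,-0.8,0,62,0,0,-0.8,0,68,0,0,-0.8,0,72,0,0,-0.8,0,72])

```text
time: 13.75
position: [649.3, -14.7, 14.7]
orientation: [-0.0, 0.009, 1.0, -0.0]
ft_force: [-0.2, 0.6, 0.1]
width: 0.844
```

```bash
python3 -c "
from h import *
to(600,-13.5,60)
p,d=bot.camera('side');cv2.imwrite('pics/side13.png',p)
cv2.imwrite('pics/g13.png',cv2.resize(p[180:250,250:330],None,fx=9,fy=9,interpolation=cv2.INTER_CUBIC)[:600])
"
```

```text
t 13.75 pos [649.3 -14.7  14.7] F [-0.2  0.6  0.1] w 0.844 shift [ 49.3   0.4 -45.3] turn -0.0007 tilt [-2.e-04 -1.e-04 -1.e+00]
```

View pics/g13.png

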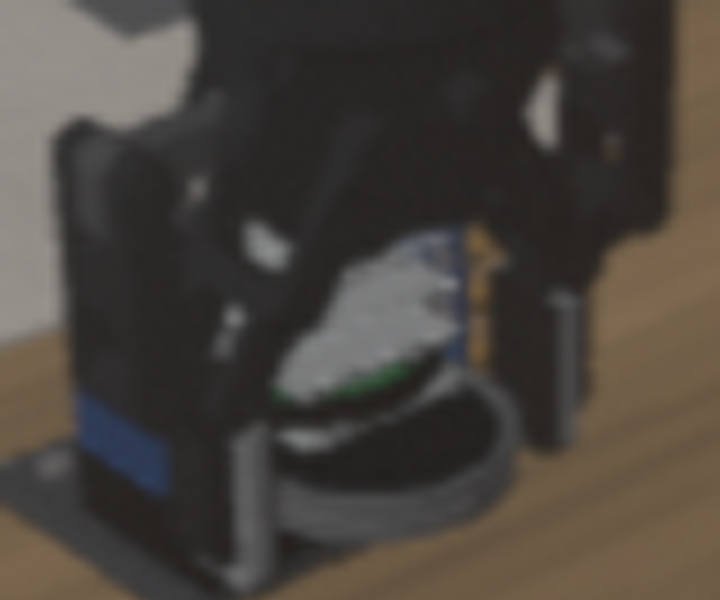

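Released. The filter sits in the mouth, resting on the tongue and level. I'll back off, close the fingers and push.

step_arm(targets=[10,0,0,0,72,22,0,0,0,72,34,0,0,0,72,46,0,0,0,72,52,0,0,0,72])

```text
time: 14.42
position: [596.2, -13.7, 15.0]
orientation: [-0.0, 0.009, 1.0, 0.0]
ft_force: [0.1, 0.5, -0.2]
width: 0.842
```

step_arm(targets=[0,0,-4,0,30,0,0,-8,0,0,0,0,-8,0,0,0,0,-8,0,0,0,0,-8,0,0])

```text
time: 15.05
position: [597.3, -13.8, 22.8]
orientation: [-0.0, 0.009, 1.0, -0.0]
ft_force: [-0.5, -0.6, 0.2]
width: 0.003
```

step_arm(targets=[0,0,0,0,0,0,0,0,0,0,0,0,0,0,0,0,0,0,0,0])

```text
time: 15.55
position: [597.3, -13.8, 23.0]
orientation: [-0.0, 0.009, 1.0, 0.0]
ft_force: [0.5, 0.1, -0.4]
width: 0.001
```

```bash
python3 -c "
from h import *
to(610,-13.5,22)
p,d=bot.camera('side');cv2.imwrite('pics/side14.png',p);W=world('side',d)
cv2.imwrite('pics/g14.png',cv2.resize(p[180:250,250:330],None,fx=9,fy=9,interpolation=cv2.INTER_CUBIC)[:600])
"
```

```text
t 15.55 pos [597.3 -13.8  23. ] F [ 0.5  0.1 -0.4] w 0.001 shift [-12.6   0.5   1. ] turn -0.0007 tilt [-0.  0. -1.]
```

View pics/g14.png

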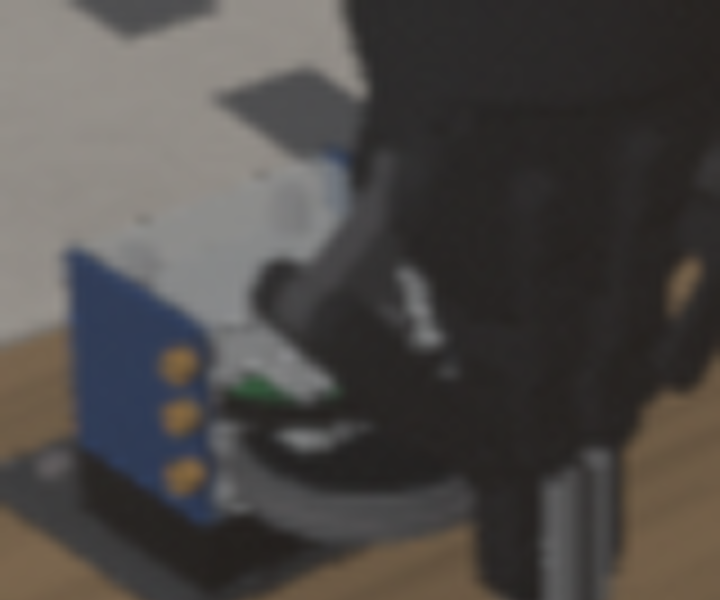

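```bash
python3 -c "
from h import *
p,d=bot.camera('side');W=world('side',d)
m=(W[...,0]>560)&(W[...,0]<640)&(abs(W[...,1]+14)<75)&(W[...,2]>5)&(W[...,2]<160)&(d>0)
v,u=np.nonzero(m);Q=W[m]
g=p[m].max(1)<70
Q=Q[g]
for z in range(10,150,8):
    q=Q[(Q[:,2]>=z)&(Q[:,2]<z+8)]
    if len(q)>3: print(z,len(q),'x',np.percentile(q[:,0],[3,50,97]).round(0),'y',np.percentile(q[:,1],[3,97]).round(0))
"
```

```text
26 43 x [585. 592. 631.] y [-22.   6.]
34 82 x [585. 624. 639.] y [-26.   3.]
42 47 x [586. 591. 602.] y [-26.   1.]
50 40 x [585. 590. 602.] y [-25.   2.]
58 45 x [583. 587. 591.] y [-34.   3.]
66 136 x [583. 586. 605.] y [-41.  19.]
74 153 x [584. 586. 608.] y [-50.  24.]
82 150 x [580. 586. 608.] y [-55.  33.]
90 178 x [579. 585. 600.] y [-61.  37.]
98 191 x [579. 586. 597.] y [-68.  44.]
106 264 x [579. 587. 603.] y [-70.  49.]
114 210 x [577. 587. 603.] y [-67.  45.]
122 215 x [577. 586. 599.] y [-48.  29.]
130 146 x [584. 587. 604.] y [-43.  28.]
138 68 x [585. 589. 604.] y [ 8. 26.]
146 100 x [560. 574. 600.] y [-26.  25.]
```

step_arm(targets=[-3,0,1,0,0,-6,0,1,0,0,-9,0,1,0,0,-12,0,1,0,0])

```text
time: 16.15
position: [609.6, -14.0, 22.0]
orientation: [0.0, 0.009, 1.0, -0.0]
ft_force: [-0.5, -0.5, -0.7]
width: 0.004
```

step_arm(targets=[-1,0,0,0,0,-2,0,0,0,0,-3,0,0,0,0,-4,0,0,0,0])

```text
time: 16.65
position: [613.2, -14.0, 21.9]
orientation: [-0.0, 0.009, 1.0, 0.0]
ft_force: [-0.4, 0.5, 0.5]
width: -0.001
```

step_arm(targets=[-1,0,0,0,0,-2,0,0,0,0,-3,0,0,0,0])

```text
time: 17.02
position: [615.8, -14.0, 21.8]
orientation: [-0.001, 0.009, 1.0, 0.0]
ft_force: [-1.9, -0.2, 0.8]
width: 0.003
```

step_arm(targets=[-1,0,0,0,0,-2,0,0,0,0,-2,0,0,0,0])

```text
time: 17.4
position: [617.7, -14.2, 21.6]
orientation: [-0.001, 0.009, 1.0, 0.0]
ft_force: [-3.6, 0.8, 0.6]
width: 0.002
```

step_arm(targets=[-1,0,0,0,0,-2,0,0,0,0,-2,0,0,0,0])

```text
time: 17.77
position: [620.2, -14.2, 21.8]
orientation: [-0.0, 0.009, 1.0, 0.0]
ft_force: [-4.3, 1.2, -0.6]
width: -0.003
```

step_arm(targets=[-1,0,0,0,0,-2,0,0,0,0,-2,0,0,0,0])

```text
time: 18.15
position: [622.5, -14.3, 22.0]
orientation: [0.0, 0.009, 1.0, -0.0]
ft_force: [-3.2, -1.1, -0.3]
width: 0.0
```

Force of 3–4 N fits the catch spreading. Continuing.

step_arm(targets=[-1,0,0,0,0,-2,0,0,0,0,-3,0,0,0,0,-3,0,0,0,0])

```text
time: 18.65
position: [625.9, -14.3, 22.0]
orientation: [0.001, 0.009, 1.0, -0.0]
ft_force: [-2.7, -0.1, -0.7]
width: 0.003
```

step_arm(targets=[-1,0,0,0,0,-2,0,0,0,0,-3,0,0,0,0,-3,0,0,0,0])

```text
time: 19.15
position: [629.0, -14.3, 22.1]
orientation: [0.001, 0.009, 1.0, -0.0]
ft_force: [-2.1, 0.4, -0.6]
width: 0.002
```

step_arm(targets=[-1,0,0,0,0,-2,0,0,0,0,-2,0,0,0,0])

```text
time: 19.52
position: [630.9, -14.4, 22.1]
orientation: [0.001, 0.009, 1.0, -0.0]
ft_force: [-1.1, 0.1, -1.4]
width: 0.0
```

step_arm(targets=[-1,0,0,0,0,-2,0,0,0,0,-2,0,0,0,0])

```text
time: 19.9
position: [632.9, -14.4, 22.1]
orientation: [0.0, 0.009, 1.0, -0.0]
ft_force: [0.1, -0.0, -0.3]
width: 0.001
```

step_arm(targets=[-0.5,0,0,0,0,-1,0,0,0,0,-1,0,0,0,0])

```text
time: 20.27
position: [633.6, -14.4, 22.0]
orientation: [0.0, 0.009, 1.0, -0.0]
ft_force: [-0.2, 0.2, -0.5]
width: -0.001
```

step_arm(targets=[-0.5,0,0,0,0,-1,0,0,0,0,-1,0,0,0,0])

```text
time: 20.65
position: [634.5, -14.4, 22.0]
orientation: [0.0, 0.009, 1.0, 0.0]
ft_force: [-1.5, 0.0, -0.4]
width: -0.004
```

step_arm(targets=[-0.5,0,0,0,0,-1,0,0,0,0,-1,0,0,0,0])

```text
time: 21.02
position: [635.4, -14.4, 22.0]
orientation: [0.0, 0.009, 1.0, 0.0]
ft_force: [-0.9, 0.3, 0.5]
width: 0.0
```

step_arm(targets=[-0.5,0,0,0,0,-1,0,0,0,0,-1,0,0,0,0])

```text
time: 21.4
position: [635.6, -14.4, 21.9]
orientation: [-0.001, 0.009, 1.0, 0.0]
ft_force: [-3.9, -0.0, 3.0]
width: -0.0
```

step_arm(targets=[-0.5,0,0,0,0,-1,0,0,0,0,-1,0,0,0,0])

```text
time: 21.78
position: [635.6, -14.5, 21.8]
orientation: [-0.002, 0.009, 1.0, 0.0]
ft_force: [-6.5, -0.0, 4.0]
width: 0.0
```

step_arm(targets=[-0.5,0,0,0,0,-1,0,0,0,0,-1,0,0,0,0])

```text
time: 22.15
position: [635.6, -14.4, 21.7]
orientation: [-0.003, 0.009, 1.0, 0.0]
ft_force: [-8.0, 0.1, 5.7]
width: -0.0
```

Hard stop at x=635.6, about 20 mm after the catch contact, as expected. Backing off to look.

step_arm(targets=[5,0,0,0,0,20,0,0,0,0,40,0,-10,0,0,60,0,-60,0,30,60,0,-110,0,60])

```text
time: 22.78
position: [577.7, -13.5, 132.8]
orientation: [0.0, 0.009, 1.0, 0.0]
ft_force: [1.1, 0.4, 0.0]
width: 0.42
```

```bash
python3 -c "
from h import *
to(510,150,150)
p,d=bot.camera('side');cv2.imwrite('pics/side15.png',p)
cv2.imwrite('pics/g15.png',cv2.resize(p[180:250,250:330],None,fx=9,fy=9,interpolation=cv2.INTER_CUBIC)[:600])
"
```

```text
t 22.775 pos [577.7 -13.5 132.8] F [1.1 0.4 0. ] w 0.42 shift [ 70.7 162.2 -17.2] turn -0.0014 tilt [ 5.e-04  2.e-04 -1.e+00]
```

View pics/g15.png

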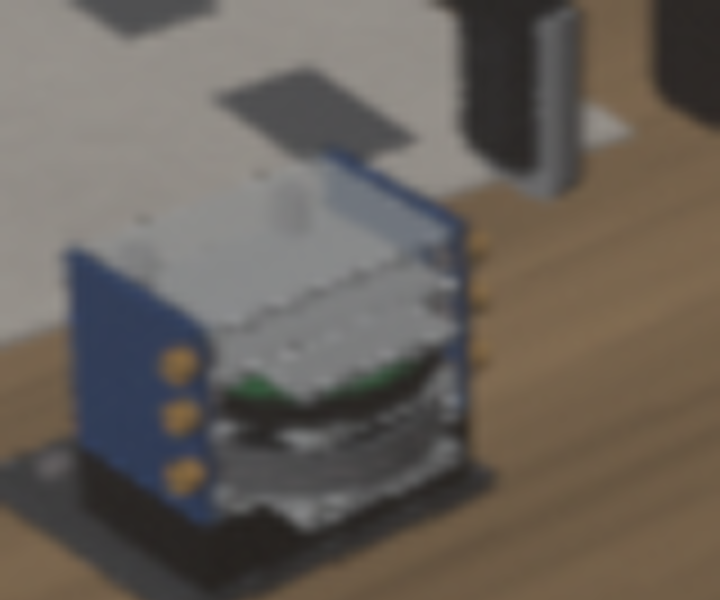

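Thick filter is in the bottom slot with its rim flush under green (crop about (330,460)). Green is unmoved. Now the slim filter.

```bash
python3 -c "
from h import *
to(499,201.6,120)"
```

```text
t 22.825 pos [583.6 -14.5 140.8] F [ 2.  -0.7  4.3] w 0.508 shift [ 88.8 214.5  19.6] turn -0.0012 tilt [ 1.540e-02  2.000e-04 -9.999e-01]
```

step_arm(targets=[0,0,0,0,74,0,0,0,0,74,0,0,0,0,74])

```text
time: 23.2
position: [577.6, -13.2, 130.4]
orientation: [-0.001, 0.009, 1.0, -0.0]
ft_force: [0.2, -0.3, -0.3]
width: 0.863
```

```bash
python3 -c "
from h import *
to(499,201.6,120)"
```

```text
t 23.2 pos [577.6 -13.2 130.4] F [ 0.2 -0.3 -0.3] w 0.863 shift [ 82.4 213.4  10.5] turn -0.0006 tilt [-2.4e-03 -2.0e-04 -1.0e+00]
```

step_arm(targets=[20,50,0,0,74,40,107,0,0,74,62,160,5,0,74,82,213,10,0,74,82,213,10,0,74])

```text
time: 23.82
position: [496.4, 208.2, 119.8]
orientation: [-0.002, 0.003, 1.0, 0.001]
ft_force: [-0.1, -0.8, -0.3]
width: 0.869
```

step_arm(targets=[0,0,0,0,74,0,0,0,0,74,0,0,0,0,74])

```text
time: 24.2
position: [500.8, 199.3, 122.0]
orientation: [0.0, 0.01, 1.0, -0.0]
ft_force: [0.2, -0.4, 0.5]
width: 0.866
```

```bash
python3 -c "
from h import *
to(499,201.6,50)"
```

```text
t 24.2 pos [500.8 199.3 122. ] F [ 0.2 -0.4  0.5] w 0.866 shift [ 1.9  2.3 72. ] turn -0.0039 tilt [ 4.e-04 -5.e-04 -1.e+00]
```

step_arm(targets=[1.5,2,30,0,74,1.5,2,60,0,74,1.5,2,80,0,74,1.5,2,80,0,74,1.5,2,80,0,74])

```text
time: 24.82
position: [499.7, 202.6, 42.8]
orientation: [0.001, 0.009, 1.0, 0.0]
ft_force: [-0.1, 0.1, 1.4]
width: 0.867
```

```bash
python3 -c "
from h import *
to(499,201.6,11)
p,d=bot.camera('side');cv2.imwrite('pics/side16.png',p)
cv2.imwrite('pics/g16.png',cv2.resize(p[260:360,190:300],None,fx=6,fy=6,interpolation=cv2.INTER_CUBIC)[:600])
"
```

```text
t 24.825 pos [499.7 202.6  42.8] F [-0.1  0.1  1.4] w 0.867 shift [ 0.7 -1.1 31.8] turn -0.0018 tilt [ 1.6e-03  4.0e-04 -1.0e+00]
```

View pics/g16.png

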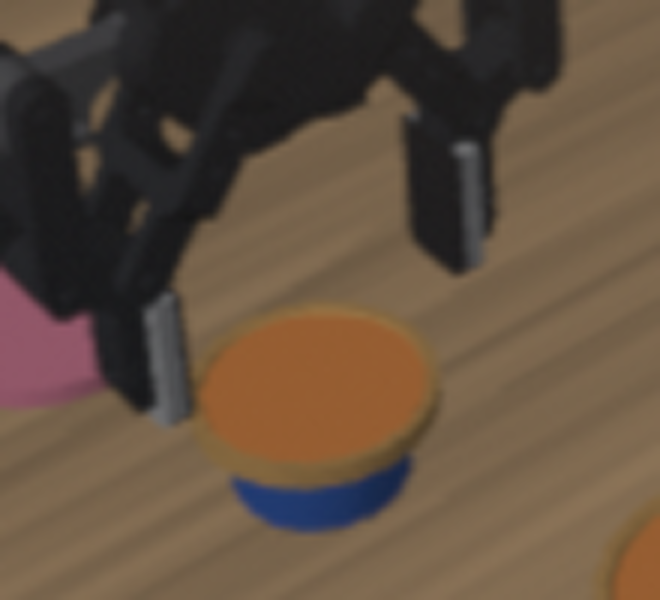

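step_arm(targets=[0.5,-1,12,0,74,0.5,-1,24,0,74,0.5,-1,31,0,74,0.5,-1,31,0,74,0.5,-1,31,0,74])

```text
time: 25.5
position: [498.4, 202.0, 11.0]
orientation: [0.0, 0.009, 1.0, -0.0]
ft_force: [0.8, 0.6, 0.8]
width: 0.865
```

```bash
python3 -c "
from h import *
to(499,201.6,11)
p,d=bot.camera('side');cv2.imwrite('pics/side17.png',p)
cv2.imwrite('pics/g17.png',cv2.resize(p[260:360,190:300],None,fx=6,fy=6,interpolation=cv2.INTER_CUBIC)[:600])
"
```

```text
t 25.5 pos [498.4 202.   11. ] F [0.8 0.6 0.8] w 0.865 shift [-0.6 -0.4  0. ] turn -0.0007 tilt [ 4.e-04 -0.e+00 -1.e+00]
```

View pics/g17.png

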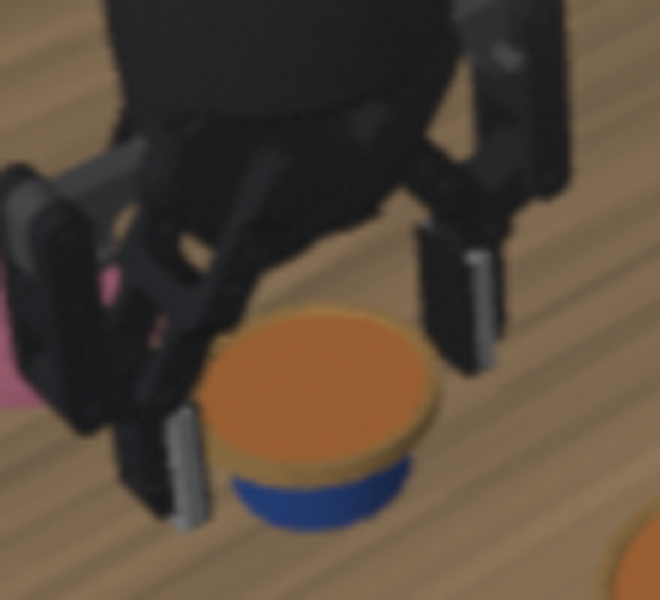

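step_arm(targets=[-0.5,0,0,0,66,-0.5,0,0,0,60,-0.5,0,0,0,54,-0.5,0,0,0,54,-0.5,0,0,0,54])

```text
time: 26.18
position: [499.0, 202.1, 11.6]
orientation: [0.0, 0.009, 1.0, 0.0]
ft_force: [-1.4, -0.6, 5.5]
width: 0.683
```

step_arm(targets=[0,0,0,0,54,0,0,-15,0,54,0,0,-30,0,54,0,0,-30,0,54,0,0,-30,0,54])

```text
time: 26.8
position: [498.5, 202.1, 41.0]
orientation: [0.0, 0.009, 1.0, 0.0]
ft_force: [0.0, -0.3, -1.1]
width: 0.684
```

```bash
python3 -c "
from h import *
to(580,-13,100)
p,d=bot.camera('side');cv2.imwrite('pics/side18.png',p)
cv2.imwrite('pics/g18.png',cv2.resize(p[260:360,190:300],None,fx=6,fy=6,interpolation=cv2.INTER_CUBIC)[:600])
"
```

```text
t 26.8 pos [498.5 202.1  41. ] F [ 0.  -0.3 -1.1] w 0.684 shift [ -85.2 -213.6  -59. ] turn -0.0006 tilt [ 0.e+00  2.e-04 -1.e+00]
```

View pics/g18.png

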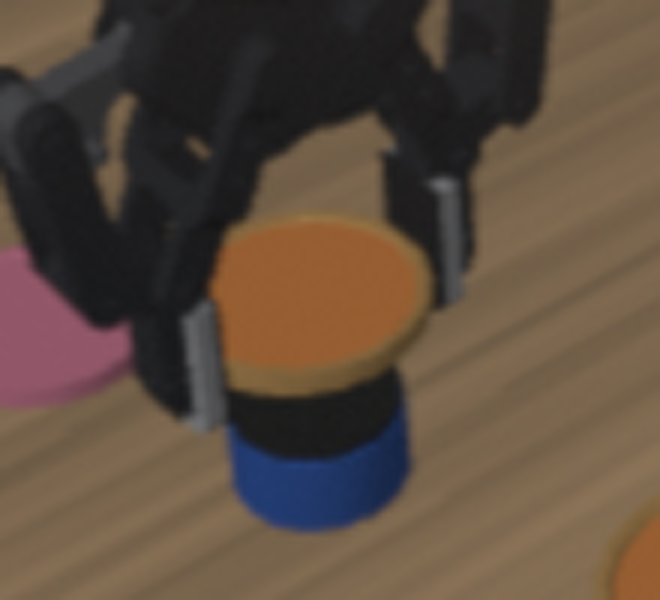

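step_arm(targets=[-10,-25,-30,0,54,-25,-65,-59,0,54,-45,-110,-59,0,54,-65,-160,-59,0,54,-75,-190,-59,0,54])

```text
time: 27.48
position: [570.6, 6.8, 99.7]
orientation: [-0.0, 0.011, 1.0, -0.001]
ft_force: [0.7, 0.6, -0.3]
width: 0.681
```

step_arm(targets=[-10,-24,0,0,54,-10,-24,0,0,54,-10,-24,0,0,54,-10,-24,0,0,54])

```text
time: 27.98
position: [579.4, -11.0, 99.6]
orientation: [-0.001, 0.007, 1.0, 0.001]
ft_force: [-0.8, 0.3, -0.7]
width: 0.681
```

```bash
python3 -c "
from h import *
to(600,-13.4,46)"
```

```text
t 27.975 pos [579.4 -11.   99.6] F [-0.8  0.3 -0.7] w 0.681 shift [-20.7  -2.1  53.5] turn 0.0023 tilt [-0.001   0.0014 -1.    ]
```

step_arm(targets=[-15,-2,20,0,54,-25,-2,40,0,54,-25,-2,55,0,54,-25,-2,55,0,54,-25,-2,55,0,54])

```text
time: 28.6
position: [604.8, -15.7, 45.6]
orientation: [0.0, 0.009, 1.0, 0.0]
ft_force: [-0.1, 0.6, 0.4]
width: 0.681
```

step_arm(targets=[0,0,0,0,54,0,0,0,0,54])

```text
time: 28.85
position: [605.2, -15.9, 45.7]
orientation: [0.001, 0.009, 1.0, 0.0]
ft_force: [-0.7, -0.6, -0.8]
width: 0.679
```

```bash
python3 -c "
from h import *
to(649.4,-14.4,44)
p,d=bot.camera('side')
to(649.4,-14.4,44)
x,y,z=bot.observe()['position'];G=(0,255,0)
overlay(p,'side',240,170,100,80,7,[(x+2.4,y,z+13.6,30,G),(x+2.4,y,z+19.6,30,G)],None,'pics/o19.png')
"
```

```text
t 28.85 pos [605.2 -15.9  45.7] F [-0.7 -0.6 -0.8] w 0.679 shift [-44.2   2.3   1.8] turn -0.0008 tilt [ 1.3e-03  2.0e-04 -1.0e+00]
t 28.9 pos [605.1 -15.9  45.6] F [-0.1 -0.3 -1.2] w 0.681 shift [-44.3   2.3   1.6] turn -0.0007 tilt [ 1.e-03  2.e-04 -1.e+00]
```

View pics/o19.png

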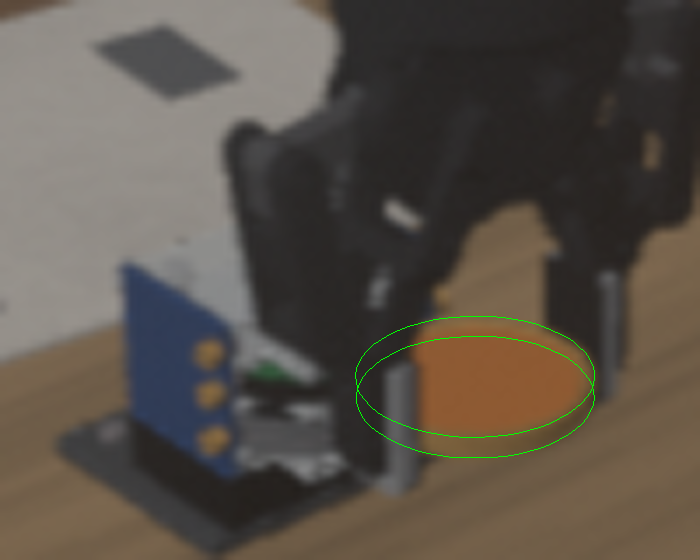

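step_arm(targets=[-2,1.6,1.7,0,54,-4,1.6,1.7,0,54,-7,1.6,1.7,0,54,-10,1.6,1.7,0,54,-10,1.6,1.7,0,54])

```text
time: 29.52
position: [615.2, -14.6, 43.3]
orientation: [0.0, 0.009, 1.0, -0.0]
ft_force: [-1.0, 0.1, -0.4]
width: 0.681
```

step_arm(targets=[0,0,0,0,54,0,0,0,0,54])

```text
time: 29.78
position: [614.7, -14.5, 43.2]
orientation: [-0.0, 0.009, 1.0, 0.0]
ft_force: [-0.3, -0.2, -0.9]
width: 0.686
```

step_arm(targets=[-3,0,-0.7,0,54,-6,0,-0.7,0,54,-9,0,-0.7,0,54,-12,0,-0.7,0,54])

```text
time: 30.28
position: [627.1, -14.7, 44.0]
orientation: [0.0, 0.009, 1.0, 0.0]
ft_force: [-0.0, -0.3, -0.5]
width: 0.682
```

step_arm(targets=[-3,0,0,0,54,-6,0,0,0,54,-9,0,0,0,54,-11,0,0,0,54])

```text
time: 30.78
position: [638.1, -14.9, 43.9]
orientation: [0.0, 0.009, 1.0, -0.0]
ft_force: [-0.3, -0.6, -0.6]
width: 0.685
```

step_arm(targets=[-2,0,0,0,54,-4,0,0,0,54,-6,0,0,0,54,-6,0,0,0,54])

```text
time: 31.28
position: [644.0, -15.0, 44.0]
orientation: [0.0, 0.009, 1.0, 0.0]
ft_force: [-0.5, 0.2, 0.4]
width: 0.68
```

```bash
python3 -c "
from h import *
to(649.4,-14.6,44)
p,d=bot.camera('side')
cv2.imwrite('pics/g20.png',cv2.resize(p[170:245,245:325],None,fx=8,fy=8,interpolation=cv2.INTER_CUBIC)[:600])
"
```

```text
t 31.275 pos [644. -15.  44.] F [-0.5  0.2  0.4] w 0.68 shift [-5.4  0.5 -0. ] turn -0.0006 tilt [ 1.e-04  0.e+00 -1.e+00]
```

View pics/g20.png

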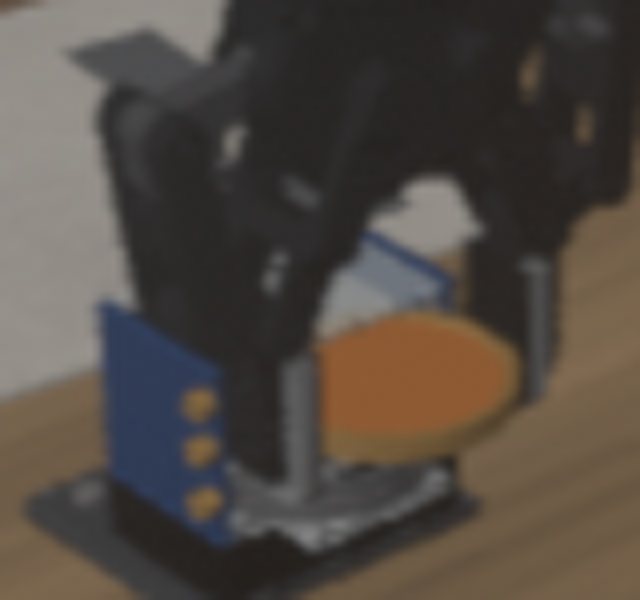

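Going in cleanly with no force. The last millimetres follow, then I'll set it down.

step_arm(targets=[-1,0.4,0,0,54,-2,0.4,0,0,54,-3,0.4,0,0,54,-3,0.4,0,0,54])

```text
time: 31.82
position: [647.0, -14.7, 44.0]
orientation: [0.0, 0.009, 1.0, -0.0]
ft_force: [0.1, 0.4, 0.7]
width: 0.683
```

step_arm(targets=[-1,0,0,0,54,-2,0,0,0,54,-2.5,0,0,0,54,-2.5,0,0,0,54])

```text
time: 32.33
position: [649.4, -14.7, 44.0]
orientation: [0.0, 0.009, 1.0, -0.0]
ft_force: [-0.2, -0.3, -1.1]
width: 0.688
```

step_arm(targets=[0,0,0.4,0,54,0,0,0.8,0,54,0,0,0.8,0,54])

```text
time: 32.7
position: [649.3, -14.7, 43.1]
orientation: [-0.0, 0.009, 1.0, 0.0]
ft_force: [0.2, 0.6, -0.3]
width: 0.685
```

step_arm(targets=[0,0,0.4,0,54,0,0,0.6,0,54,0,0,0.6,0,54])

```text
time: 33.08
position: [649.4, -14.7, 42.8]
orientation: [0.0, 0.009, 1.0, 0.0]
ft_force: [-0.3, 0.3, 0.4]
width: 0.685
```

step_arm(targets=[0,0,0.4,0,54,0,0,0.6,0,54,0,0,0.6,0,54])

```text
time: 33.45
position: [649.4, -14.7, 42.7]
orientation: [0.0, 0.009, 1.0, 0.0]
ft_force: [-2.9, -0.4, 4.8]
width: 0.689
```

step_arm(targets=[0,0,0.4,0,54,0,0,0.4,0,54,0,0,0.4,0,54])

```text
time: 33.83
position: [649.4, -14.7, 42.7]
orientation: [0.0, 0.009, 1.0, 0.0]
ft_force: [-2.3, 0.7, 7.0]
width: 0.68
```

Resting on the tongue. Relieve the load, open, retreat, then lift for the push.

step_arm(targets=[0,0,-0.8,0,58,0,0,-0.8,0,62,0,0,-0.8,0,68,0,0,-0.8,0,72,0,0,-0.8,0,72])

```text
time: 34.45
position: [649.3, -14.7, 42.1]
orientation: [-0.0, 0.009, 1.0, -0.0]
ft_force: [0.5, 0.4, -0.2]
width: 0.844
```

step_arm(targets=[10,0,0,0,72,22,0,0,0,72,34,0,0,0,72,46,0,0,0,72,52,0,0,0,72])

```text
time: 35.08
position: [596.3, -13.7, 42.4]
orientation: [-0.0, 0.009, 1.0, 0.0]
ft_force: [0.4, 0.2, 0.1]
width: 0.844
```

step_arm(targets=[0,0,-4,0,30,0,0,-10,0,0,0,0,-10,0,0,0,0,-10,0,0,0,0,-10,0,0])

```text
time: 35.7
position: [597.3, -13.8, 52.2]
orientation: [-0.0, 0.009, 1.0, -0.0]
ft_force: [0.4, -0.1, 0.7]
width: 0.001
```

step_arm(targets=[0,0,0,0,0,0,0,0,0,0,0,0,0,0,0,0,0,0,0,0])

```text
time: 36.2
position: [597.4, -13.8, 52.4]
orientation: [0.0, 0.009, 1.0, 0.0]
ft_force: [0.1, -0.4, -0.1]
width: 0.003
```

```bash
python3 -c "
from h import *
to(610,-13.7,52)
p,d=bot.camera('side')
cv2.imwrite('pics/g21.png',cv2.resize(p[170:245,245:325],None,fx=8,fy=8,interpolation=cv2.INTER_CUBIC)[:600])
"
```

```text
t 36.2 pos [597.4 -13.8  52.4] F [ 0.1 -0.4 -0.1] w 0.003 shift [-12.6   0.3   0.4] turn -0.0007 tilt [ 0.  0. -1.]
```

View pics/g21.png

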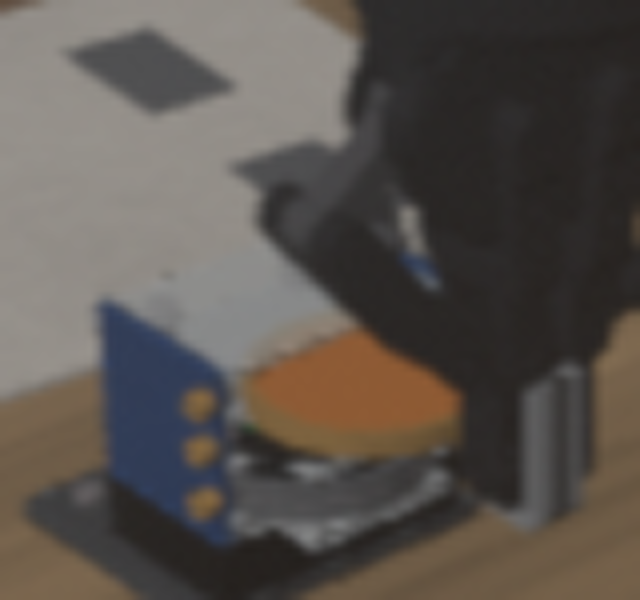

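Slim sits level in the mouth with its front edge under the clear top plate. Pushing.

step_arm(targets=[-4,0,0,0,0,-8,0,0,0,0,-12,0,0,0,0,-15,0,0,0,0])

```text
time: 36.75
position: [612.7, -14.1, 52.3]
orientation: [-0.0, 0.009, 1.0, -0.0]
ft_force: [-0.4, 0.7, -0.6]
width: -0.002
```

step_arm(targets=[-1,0,0,0,0,-2,0,0,0,0,-3,0,0,0,0,-4,0,0,0,0])

```text
time: 37.25
position: [615.9, -14.1, 52.3]
orientation: [-0.001, 0.009, 1.0, 0.0]
ft_force: [-1.1, -0.1, 0.2]
width: 0.0
```

step_arm(targets=[-1,0,0,0,0,-2,0,0,0,0,-3,0,0,0,0])

```text
time: 37.62
position: [618.6, -14.1, 52.0]
orientation: [-0.001, 0.009, 1.0, 0.0]
ft_force: [-2.8, 0.3, -0.1]
width: -0.001
```

step_arm(targets=[-1,0,0,0,0,-2,0,0,0,0,-3,0,0,0,0])

```text
time: 38.0
position: [622.2, -14.2, 52.2]
orientation: [-0.0, 0.009, 1.0, 0.0]
ft_force: [-4.0, -0.5, -1.0]
width: 0.001
```

step_arm(targets=[-1,0,0,0,0,-2,0,0,0,0,-3,0,0,0,0])

```text
time: 38.38
position: [625.6, -14.2, 52.4]
orientation: [0.0, 0.009, 1.0, -0.0]
ft_force: [-3.2, 0.6, -0.8]
width: -0.001
```

step_arm(targets=[-1,0,0,0,0,-2,0,0,0,0,-3,0,0,0,0])

```text
time: 38.75
position: [628.8, -14.3, 52.5]
orientation: [0.0, 0.009, 1.0, -0.0]
ft_force: [-2.3, -0.4, -0.2]
width: -0.004
```

step_arm(targets=[-1,0,0,0,0,-2,0,0,0,0,-3,0,0,0,0])

```text
time: 39.12
position: [631.9, -14.4, 52.6]
orientation: [0.001, 0.009, 1.0, -0.0]
ft_force: [-1.1, -0.2, -1.1]
width: -0.003
```

step_arm(targets=[-1,0,0,0,0,-2,0,0,0,0,-2,0,0,0,0])

```text
time: 39.5
position: [634.0, -14.5, 52.6]
orientation: [0.001, 0.009, 1.0, -0.0]
ft_force: [-0.7, -0.0, -0.4]
width: 0.001
```

step_arm(targets=[-0.5,0,0,0,0,-1,0,0,0,0,-1,0,0,0,0])

```text
time: 39.88
position: [634.4, -14.4, 52.4]
orientation: [0.0, 0.009, 1.0, 0.0]
ft_force: [-1.7, 0.3, 0.1]
width: -0.001
```

step_arm(targets=[-0.5,0,0,0,0,-1,0,0,0,0,-1,0,0,0,0])

```text
time: 40.25
position: [635.5, -14.5, 52.4]
orientation: [0.0, 0.009, 1.0, -0.0]
ft_force: [-0.8, 0.8, -0.3]
width: -0.0
```

step_arm(targets=[-0.5,0,0,0,0,-1,0,0,0,0,-1,0,0,0,0])

```text
time: 40.62
position: [635.7, -14.5, 52.3]
orientation: [-0.001, 0.009, 1.0, 0.0]
ft_force: [-3.4, -0.5, 1.8]
width: 0.001
```

step_arm(targets=[-0.5,0,0,0,0,-1,0,0,0,0,-1,0,0,0,0])

```text
time: 41.0
position: [635.8, -14.5, 52.1]
orientation: [-0.002, 0.009, 1.0, 0.0]
ft_force: [-6.2, 0.5, 4.3]
width: -0.0
```

Stop at 635.8, matching the thick filter's 635.6. Retreating clear of both cameras.

step_arm(targets=[5,0,0,0,0,25,0,0,0,0,50,0,-10,0,0,80,0,-50,0,0,110,0,-100,0,0])

```text
time: 41.62
position: [526.9, -12.1, 152.6]
orientation: [0.0, 0.009, 1.0, -0.0]
ft_force: [1.3, 1.4, 1.5]
width: -0.001
```

step_arm(targets=[20,50,0,0,0,40,100,0,0,0,60,150,0,0,0,80,200,0,0,0,100,250,0,0,0])

```text
time: 42.25
position: [432.2, 241.5, 153.0]
orientation: [0.002, 0.009, 1.0, 0.001]
ft_force: [0.4, 1.2, -0.5]
width: -0.001
```

step_arm(targets=[20,50,0,0,0,40,80,0,0,0,40,80,0,0,0,40,80,0,0,0,40,80,0,0,0])

```text
time: 42.88
position: [394.6, 318.4, 152.6]
orientation: [0.001, 0.011, 1.0, 0.0]
ft_force: [0.2, -0.5, -0.1]
width: -0.003
```

```bash
python3 -c "
from h import *
to(400,300,150)
for n in('side','top'):
    p,d=bot.camera(n);cv2.imwrite(f'pics/{n}22.png',p)
s=cv2.imread('pics/side22.png');t=cv2.imread('pics/top22.png')
r=lambda i,x,y,w,h,k:cv2.resize(i[y:y+h,x:x+w],None,fx=k,fy=k,interpolation=cv2.INTER_CUBIC)
cv2.imwrite('pics/g22.png',np.hstack([r(s,250,190,58,60,7),r(t,286,156,54,60,7)]))
"
```

```text
t 42.875 pos [394.6 318.4 152.6] F [ 0.2 -0.5 -0.1] w -0.003 shift [ -5.8 -18.3   2.6] turn -0.004 tilt [ 1.2e-03  1.0e-04 -1.0e+00]
```

View pics/g22.png

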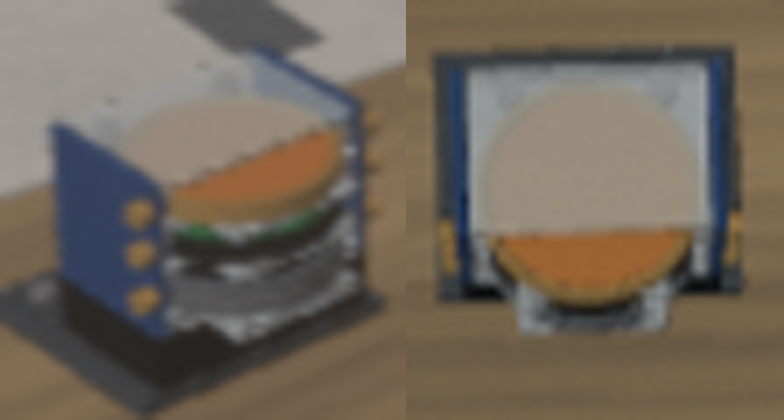

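View pics/top22.png

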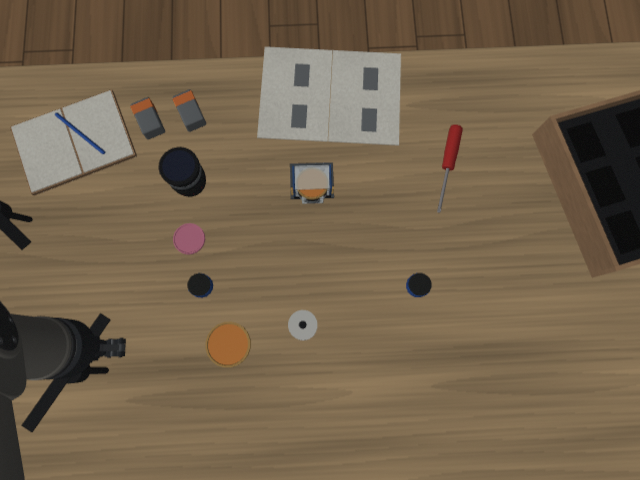

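```bash
python3 -c "
from h import *
G=(0,255,0);t=cv2.imread('pics/top22.png');s=cv2.imread('pics/side22.png')
overlay(t,'top',286,156,54,54,11,[(676.5,-14.3,62,30,G),(676.5,-14.3,38,30,(0,0,255))],None,'pics/o1.png')
overlay(s,'side',250,190,58,60,9,[(675.2,-14.5,62,30,G),(675.2,-14.5,38,30,(0,0,255)),(675.2,-14.5,50,30,(255,0,0))],None,'pics/o2.png')
a=cv2.imread('pics/o1.png');b=cv2.imread('pics/o2.png')[:540]
cv2.imwrite('pics/o3.png',cv2.resize(np.hstack([a[:540],b]),(800,386)))
cv2.imwrite('pics/o3.png',np.hstack([cv2.resize(a[:540],None,fx=.68,fy=.68),cv2.resize(b,None,fx=.68,fy=.68)]))
"
```

```text
(no output)
```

View pics/o3.png

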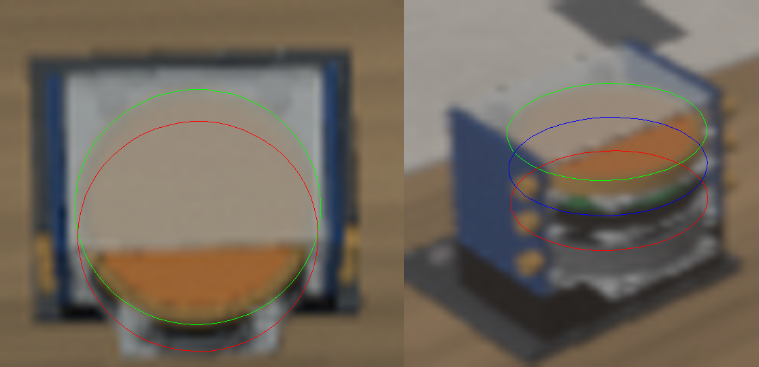

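```bash
python3 -c "
from station import bot
print(bot.finish_job(),bot.observe()['time'])"
```

```text
the job is handed in; nothing more can be done
the job is handed in; nothing more can be done
```

I put both filters away and handed the job in at about 43 s. The thick dark one is in the tall bottom slot and the small amber one is in the top slot. I set each on its tongue, then pushed it with closed fingers past the catch to the stop.

**Last checks:**
- **Seating:** the catch gave way at about 4 N on each filter. Both filters stopped hard about 20 mm after touching the catch, at nearly the same point (TCP x = 635.6 and 635.8 mm). The largest push at the stop was about 10 N.
- **Final pictures:** both filters look level and seated, and green is still in the middle slot. In the top view the lens, driver, spool, pink disc and large amber disc had not visibly moved. The gripper was clear of everything.

**What disagreed:**
- **Finger length:** with the gripper open, the side camera showed the fingertips about 20 mm higher than the text implied. I set the grasp height from the pictures, and that worked.
- **Camera positions:** the two cameras differed by 1–3 mm in x. In the last top view the amber filter appeared about 1 pixel (2 mm) deeper than my rack model. The rack itself was off by the same amount there, so I relied on the force stops to judge that both filters were home.

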